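# Close up the flour mill: chamber cover on its stud, wing nut snug

### The arm

A 6-joint arm with a two-finger parallel gripper is mounted at the origin on a cart in front of the work surface, level with it; the furniture and walls round the work are solid. World frame = base frame: x ahead of the robot, y to its left, z up, the work surface at z = 0. Lengths are in mm, angles in rad, forces in N, time in s.
With the tool pointing down it reaches from about 300 to 775 mm from the base axis. Payload 14.6 kg.
Tool frame: the origin (TCP) lies at the very end of the fingers, on their centre line; the grasp point (between the pads) lies manip.grip_depth behind it (manip.grip_depth is the distance from the TCP to the grasp point, in mm); x points along the fingers, z is the direction in which the jaws open and shut, and the axes are right-handed (so a half turn about x gives the same grasp; the last joint's range is limited). The gripper opens to 94 mm and grips with 3 to 60 N. Pads are 16 mm wide; open, the fingers measure 119 mm over their backs; the gripper's body (75 mm by 177 mm) begins 78 mm behind the grasp point.
Start: joints at [-1.227, 0.3, 1.521, -0, 1.321, -0.067], TCP at [219.631, -504.234, 205.446] pointing down, gripper open.
Joint ranges: [-3.03, 3.03], [-0.79, 2.21], [0.23, 2.52], [-1.04, 4.18], [0, 3.07], [-2.55, 2.55]. Speed limits (rad/s): [2.22, 2.22, 2.57, 3.14, 3.14, 3.14].

### API

Orientations are given as [roll, pitch, yaw] about the fixed x, y, z axes, in that order (R = Rz(yaw) Ry(pitch) Rx(roll)).
In Python, from cell import manip gives the robot as it stands.
- The arm moves only by the tool step_arm, never from a script. Its argument "commands" is one flat list of numbers, 7 for each row, row after row: the shift along the tool's x, y, z in m, then the turn, a rotation vector about the tool's x, y, z in degrees, then the finger opening in m, from 0 to 0.094. A call has 1 to 5 rows; each row shifts and turns the commanded pose from where the row before left it, along the tool's axes as they then stand; what a row does not reach is not made up. A row lasts 1/8 s, in which the tool goes at most 62.5 mm and 10.7 degrees, less where a joint would pass 70% of its speed; a pose out of reach is approached as far as the arm can. A call with a gripper value outside its range is refused whole. The fingers move at their own pace and stop on an object; "squeeze" is the grip in N (left out, the last holds). Time passes only in rows, so rows that do not move let the fingers close. It gives the time, the measured TCP pose, the force and the opening at its end, in the units of the state.
- manip.read_state(): the state, without advancing time (a new reading comes with each control period).
- manip.camera(name): name is "scene" or "top"; returns the picture (480x640x3 uint8, red, green, blue); there is no depth.
- manip.camera_model(name): a dict with "intrinsics" (3x3 intrinsics, pixels), "k1" (the pictures are not rectified: a ray, as slopes to the right and down, at radius r is drawn at 1 + k1 r^2 times it, then the intrinsics apply), "origin" and "orientation" of the camera in the world. Camera axes: x right, y up, looking along -z (the intrinsics and any distortion apply to the point x, -y, -z); pixel columns grow to the right and rows downward; lengths in mm; the calibration is good to about 2 mm. A picture is of the moment at which its call begins. camera_model takes no time and is no camera call.
- manip.sign_off(): hands the job in, once; it reports no verdict.
Trained networks look in the newest picture that a camera, given by its name, has taken for a name from the list of things; names that differ only in an ending like _2 or _b are one class to them, and where a whole thing is asked for, a point or a joint stands for the part that bears it (a point fixed in the world has none). Each returns a list of dicts, best first, with "score" (0 to 1); they miss things now and then, are a little off and sometimes report something else, mostly with a low value. They report only what shows in the picture. A call takes as long as a camera call.
- manip.find_in(thing, camera): "centre" ([row, column] in pixels, amid what is visible of it).
- manip.outline_of(thing, camera): "pixels" (480x640 bool, what is visible of it) and "centre" ([row, column] in pixels, amid what is visible of it).
The state is a dict: "clock": time; "joints": joint angles; "qd": joint speeds; "effort": joint torques, N m; "eef_pos": TCP position; "eef_rot": TCP orientation; "wrist_force": force on the tool from outside, world axes, zero at the start; "moment": the same for the moment, N m; "finger_gap": finger opening in mm.
Only numpy, scipy, OpenCV 4.12 (cv2) and the standard library are available. Lean on these libraries where they do the work, as an engineer would, in place of code of your own. Each camera call takes 0.05 s, during which the arm holds its last target. There are 200 camera calls.

### The job

The stones of the flour mill have been cleaned. Put the round metal cover back over the stud so that it lies flat on the rim of the sloping milling chamber, then screw the wing nut down the stud until it is snug and clamps the cover. Let go of it, and leave the teapot, pepper mill, espresso cup and tumbler where they stand.

Things in the scene. Friction and masses are not known exactly. Their poses are not given: they have to be found in the camera images.
- mill: the flour mill, fixed to the counter: a wooden box 166 mm deep (x) and 150 mm wide (y) with a sloping face that falls towards its front (-x), a flour drawer in the front and a lidded grain hopper along the back (top 241 mm over the counter, its front face 40 mm behind the origin). Origin: centre of its underside; z up, x to its back
- chamber: open milling chamber on the mill's slope: metal ring, 120 mm outer, 104 mm inner diameter, stone 9 mm below the rim, stud in the centre. Origin: on the stud's axis in the plane of the rim, 167 mm above the counter, 32 mm in front of the mill's origin. z: out along the stud, leaning 30 degrees from vertical to the mill's front; x: up the slope; y: the mill's y
- stud_tip (a point): tip of the stud, on its axis, 50 mm above the rim; axes as chamber. The stud ends in a cone, 5 mm across at the tip and 9 mm at 42 mm above the rim; below that it carries a coarse right-handed two-start round thread, 17 mm over its crests, lead 14 mm a turn
- thread_end (a point): upper end of one thread crest, 39 mm above the rim, 7 mm from the axis towards chamber +x (the other is opposite); axes as chamber. A nut let down on the stud rests with its underside 29 to 36 mm above the rim; lowest (30 mm), beside the crests' ends, with its x axis 35 to 50 degrees anticlockwise of chamber x. From there it runs 2.4 rad clockwise to the hub; from elsewhere up to 5 rad
- nut_seat (a point): on the stud's axis, 26 mm above the rim, where the top of the seated cover's hub and the underside of the snug nut lie; axes as chamber. The snug nut's x axis lies 100 to 125 degrees clockwise of chamber x. Snug: clamped with more than 2 N; turning on with 0.15 to 0.3 Nm gives 10 to 20 N. The thread holds by friction when let go
- cover: round metal cover, 120 mm across, 0.22 to 0.45 kg, lying hub up on the counter: plate z 0 to 6 mm, hub 36 mm across z 6 to 26 mm, bore 22 mm; below the plate a locating ring, 96 mm across, 5 mm deep, that drops into the chamber. Origin: on the axis, in the plate's underside; z out of the hub. Seated, origin and z are chamber's, turned any way about z. Hub grips best along its x, y or diagonals
- wing_nut: metal wing nut, 0.07 to 0.12 kg, lying upright on the coaster. Boss 34 mm (x) by 28 mm (y, flat faces), 20 mm high; two round wings 8 mm thick along +x and -x, 68 mm over all, up to 29 mm high. Origin: on its axis in its underside; z up; on the stud its z is the stud's. Bore 19 mm, 1 mm clear of the thread all round, with two lugs inside under the wings, 6 mm above the underside
- nut_grip (a point): on the nut's axis, 10 mm above its underside, between the two flats by which it is held (close along the nut's y, 28 mm). Half a turn about z leaves it the same; between holds go back half a turn. Clockwise, seen from above the nut (against its z), runs it down the stud, 14 mm a turn; it stays where it is left on the thread
- coaster: a round wooden coaster, fixed to the counter, 95 mm across, 8 mm thick, on which the wing nut lies; origin at the centre of its underside. Beside the work, part of the room: a full-height shelf post stands on the counter at x 0.565 m and beyond, y -0.12 to -0.05 m; shelves (underside 0.32 m up) begin at x 0.61 m; a big jar hangs over from 0.35 m up, x 0.55 m and beyond, y -0.47 to -0.10 m
- silver_teapot: bystander: lobed silver teapot, 140x242x139 mm; origin at the centre of its underside
- pepper_mill: bystander: turned wooden pepper mill, 58 mm across, 170 mm high; origin at the centre of its underside
- espresso_cup: bystander: small white cup with a green band, 63x88x51 mm with its handle; origin at the centre of its underside
- tumbler: bystander: small teal glass tumbler, 68 mm across, 84 mm high; origin at the centre of its underside

How it is judged (in metres and radians):
On the way, in this order (a step that is already met when the one before it is completed fails the run):
1. the cover is seated on the chamber's rim, over the stud (distance between cover and chamber below 0.005 m and angle between the z axis of cover and the z axis of chamber, either way round below 0.035 rad), for 0.2 s.
2. the wing nut is on the stud's thread, above the seated cover (all of step 1 and z of wing_nut in the frame of chamber below 0.037 m and distance between wing_nut and chamber below 0.0375 m), for 0.1 s.
At the end, for the whole second after the job is handed in: The cover lies flat on the chamber's rim (within 5 mm of its place and 2 degrees), and the wing nut has run down the stud until it bears on the hub (underside 26 mm above the rim, within 0.8 mm) and clamps the cover with more than 2 N, both at rest (all of step 1 and z of wing_nut in the frame of chamber between 0.0245 and 0.0268 m and distance between wing_nut and chamber below 0.027 m and angle between the z axis of wing_nut and the z axis of chamber, either way round below 0.05 rad and contact force between wing_nut and cover above 2 N and linear speed of each of wing_nut, cover below 0.01 m/s); the robot touches nothing.
It fails at once if the teapot is pushed out of place by more than 2 cm (distance of silver_teapot from where it was at the start of the episode above 0.02 m).
It fails at once if the pepper mill is pushed out of place by more than 2 cm (distance of pepper_mill from where it was at the start of the episode above 0.02 m).
It fails at once if the espresso cup is pushed out of place by more than 2 cm (distance of espresso_cup from where it was at the start of the episode above 0.02 m).
It fails at once if the tumbler is pushed out of place by more than 2 cm (distance of tumbler from where it was at the start of the episode above 0.02 m).
It also fails if it takes over 72 s, if anything falls off the work surface, if the arm or the gripper's body presses on something with over 40 N, if the wrist force passes 120 N, or if a joint passes its speed limit or range.

## Working session

There is one attempt and no reset: what is moved stays moved. The work goes in short steps, Python scripts to look and compute and a tool call to move; the robot and the scene stay as the last step left them, time stands still between calls to the robot, and variables do not carry over. Pictures are saved under pics/ and viewed, about 8 in all and at most 12, crops included, and the job is handed in when it is done.

Besides the shell and the picture viewer there is one more tool, called after "Call:" as name(argument=value, ...) on one line, values as JSON. step_arm: Moves the arm, as the interface text tells. Its arguments: {"type":"object","properties":{"commands":{"type":"array"},"squeeze":{"type":"number"}},"required":["commands"]}

```bash
ls; mkdir -p pics
cat > h.py <<'E'
import numpy as np, cv2
from scipy.spatial.transform import Rotation as R
from cell import manip
def cam(n):
    m=manip.camera_model(n); o=np.array(m['origin'],float).ravel(); q=np.array(m['orientation'],float)
    Rm=q if q.shape==(3,3) else R.from_euler('xyz',q).as_matrix()
    return np.array(m['intrinsics'],float),float(m['k1']),o,Rm
def proj(P,n):
    K,k,o,Rm=cam(n); c=(np.atleast_2d(P)-o)@Rm; s=np.c_[c[:,0]/-c[:,2],-c[:,1]/-c[:,2]]
    s=s*(1+k*(s**2).sum(1,keepdims=True)); return np.c_[s[:,0]*K[0,0]+K[0,2],s[:,1]*K[1,1]+K[1,2]]  # col,row
def ray(uv,n):
    K,k,o,Rm=cam(n); uv=np.atleast_2d(uv).astype(float)
    d=np.c_[(uv[:,0]-K[0,2])/K[0,0],(uv[:,1]-K[1,2])/K[1,1]]; s=d.copy()
    for _ in range(20): s=d/(1+k*(s**2).sum(1,keepdims=True))
    return o,np.c_[s[:,0],-s[:,1],-np.ones(len(s))]@Rm.T
def onz(uv,z,n):
    o,d=ray(uv,n); return o+d*((z-o[2])/d[:,2])[:,None]
E
python3 - <<'E'
from h import *
for n in('scene','top'):
    print(manip.camera_model(n)); cv2.imwrite(f'pics/{n}0.png',manip.camera(n)[:,:,::-1])
    for t in('mill','chamber','cover','wing_nut','nut_grip','coaster','stud_tip','silver_teapot','pepper_mill','espresso_cup','tumbler'):
        r=manip.find_in(t,n); print(n,t,[(np.round(x['centre'],1).tolist(),round(x['score'],2)) for x in r[:2]])
s=manip.read_state(); print(s, manip.grip_depth)
E
```

```text
pics
{'intrinsics': array([[542.42218509,   0.        , 324.52202823],
       [  0.        , 542.42218509, 238.76318963],
       [  0.        ,   0.        ,   1.        ]]), 'k1': 0.013695292721337196, 'origin': array([ -163.81494841, -1477.41299475,   942.08100707]), 'orientation': array([ 1.11356821, -0.00978187, -0.41750551])}
scene mill [([237.1, 334.8], 0.61), ([320.2, 417.3], 0.56)]
scene chamber [([245.0, 269.0], 0.56)]
scene cover [([312.1, 351.5], 0.8)]
scene wing_nut [([245.4, 270.0], 0.46)]
scene nut_grip [([242.0, 269.9], 0.41)]
scene coaster [([251.2, 270.1], 0.71)]
scene stud_tip []
scene silver_teapot [([220.8, 255.0], 0.38)]
scene pepper_mill [([320.7, 416.3], 0.71)]
scene espresso_cup [([342.4, 391.1], 0.89)]
scene tumbler []
{'intrinsics': array([[550.5992023 ,   0.        , 328.15889312],
       [  0.        , 550.5992023 , 248.68728565],
       [  0.        ,   0.        ,   1.        ]]), 'k1': -0.0016658145667193744, 'origin': array([ 180.92035119,  -11.84071206, 1742.28378508]), 'orientation': array([ 0.18480753, -0.00647163, -1.55208701])}
top mill [([230.3, 
[... 375 characters left out ...]
 [([219.2, 215.9], 0.63), ([240.5, 283.7], 0.33)]
{'clock': 1.2, 'joints': array([-1.22660834e+00,  2.99906907e-01,  1.52098584e+00,  1.67334778e-05,
        1.32069507e+00, -6.65978675e-02]), 'qd': array([ 0.00046284,  0.00109918,  0.00024333, -0.00098551, -0.00163746,
       -0.0001956 ]), 'effort': array([ 3.60777358e-04, -5.31663573e+01, -3.52920806e+01,  7.09156436e-02,
        2.12820066e-02, -1.38714196e-05]), 'eef_pos': array([ 219.63309031, -504.24076084,  205.44778571]), 'eef_rot': array([1.21445895, 1.57077941, 0.05444433]), 'wrist_force': array([ 0.46371038,  0.44232145, -0.00514225]), 'moment': array([-0.04769263,  0.00693886, -0.021598  ]), 'finger_gap': 94.26856545807264} 18.8
```

View pics/scene0.png

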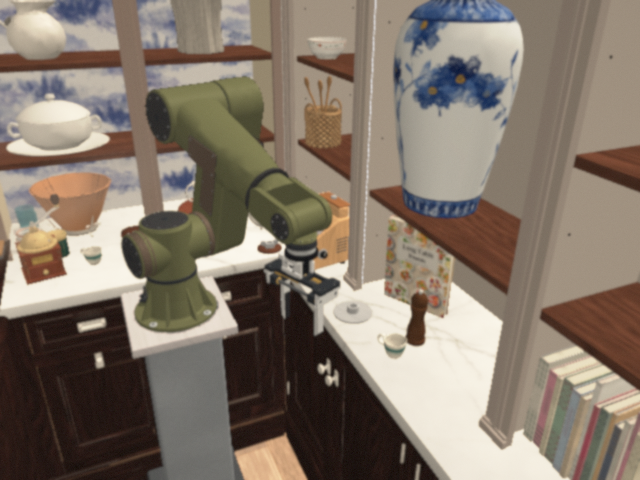

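View pics/top0.png

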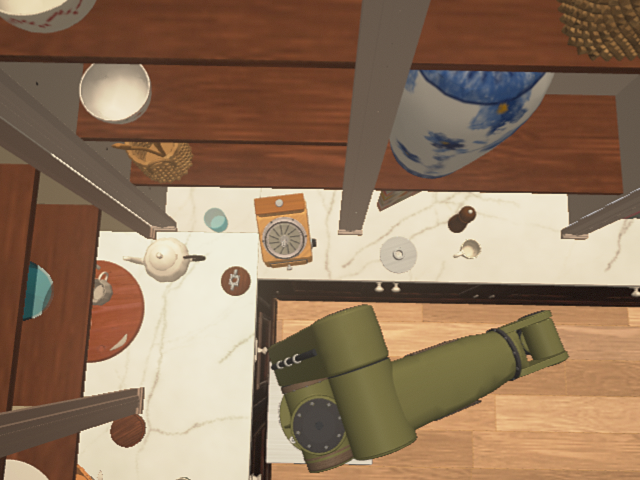

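Run:
```python
from h import *
n='top'; im=manip.camera(n)
cv2.imwrite('pics/c1.png',cv2.resize(im[185:300,205:345,::-1],None,fx=5.5,fy=5.2,interpolation=cv2.INTER_CUBIC))
for t,z in(('chamber',167),('cover',6),('wing_nut',20),('coaster',8),('mill',150),('silver_teapot',60),('tumbler',80),('espresso_cup',40),('pepper_mill',100)):
    for r in manip.outline_of(t,n)[:1]:
        m=r['pixels'].astype(np.uint8); c=max(cv2.findContours(m,cv2.RETR_EXTERNAL,cv2.CHAIN_APPROX_NONE)[0],key=len)
        e=cv2.fitEllipse(c); print(t,round(r['score'],2),'ell',np.round(np.r_[e[0],e[1],e[2]],1),'cen',np.round(onz([e[0]],z,n)[0],1),'sizepx',m.sum(), 'moment',np.round(onz([[np.nonzero(m)[1].mean(),np.nonzero(m)[0].mean()]],z,n)[0],1))
        w=onz(c[:,0,:],z,n); print('   ext',np.round(w.min(0),0),np.round(w.max(0),0), 'rect',np.round(cv2.minAreaRect(w[:,:2].astype(np.float32))[2],1))
print(proj([[0,0,0],[500,0,0],[0,300,0]],n))
```

```text
chamber 0.63 ell [284.4 237.5  41.3  44.7  93.6] cen [506.3 111.8 167. ] sizepx 1510 moment [506.3 111.8 167. ]
   ext [445.  46. 167.] [568. 178. 167.] rect 46.2
cover 0.85 ell [398.2 254.3  36.3  37.  110.5] cen [ 491.8 -241.6    6. ] sizepx 1078 moment [ 491.7 -241.6    6. ]
   ext [ 434. -302.    6.] [ 552. -183.    6.] rect 1.1
wing_nut 0.67 ell [234.2 279.4   6.7  15.3   8.6] cen [399.  276.9  20. ] sizepx 73 moment [399.8 277.5  20. ]
   ext [372. 265.  20.] [426. 290.  20.] rect 83.5
coaster 0.55 ell [469.2 248.9  18.3  24.9  65.9] cen [ 513.7 -469.8    8. ] sizepx 349 moment [ 514.2 -471.2    8. ]
   ext [ 484. -505.    8.] [ 546. -423.    8.] rect 82.8
mill 0.78 ell [283.7 229.8  57.4  82.4 168. ] cen [533.1 116.1 150. ] sizepx 3609 moment [531.9 115.8 150. ]
   ext [419.  22. 150.] [647. 208. 150.] rect 11.8
silver_teapot 0.86 ell [165.  259.1  41.   65.4  89.4] cen [452.8 487.   60. ] sizepx 1830 moment [452.6 483.3  60. ]
   ext [384. 367.  60.] [523. 617.  60.] rect 59.4
tumbler 0.93 ell [215.5 219.2  22.6  27.2 138.7] cen [577.9 334.   80. ] sizepx 515 moment [577.8 334.   80. ]
   ext [537. 294.  80.] [620. 373.  80.] rect 64.5
espresso_cup 0.65 ell [468.6 249.5  17.6  24.7  62.5] cen [ 505.5 -459.3   40. ] sizepx 330 moment [ 506.1 -460.6   40. ]
   ext [ 478. -492.   40.] [ 539. -413.   40.] rect 86.3
pepper_mill 0.94 ell [461.2 219.2  17.1  33.9  47.4] cen [ 588.3 -423.5  100. ] sizepx 470 moment [ 589. -424.  100.]
   ext [ 548. -470.  100.] [ 631. -382.  100.] rect 45.7
[[319.47195722 411.85555912]
 [322.82935324 250.65648629]
 [221.09290119 410.00468118]]
```

View pics/c1.png

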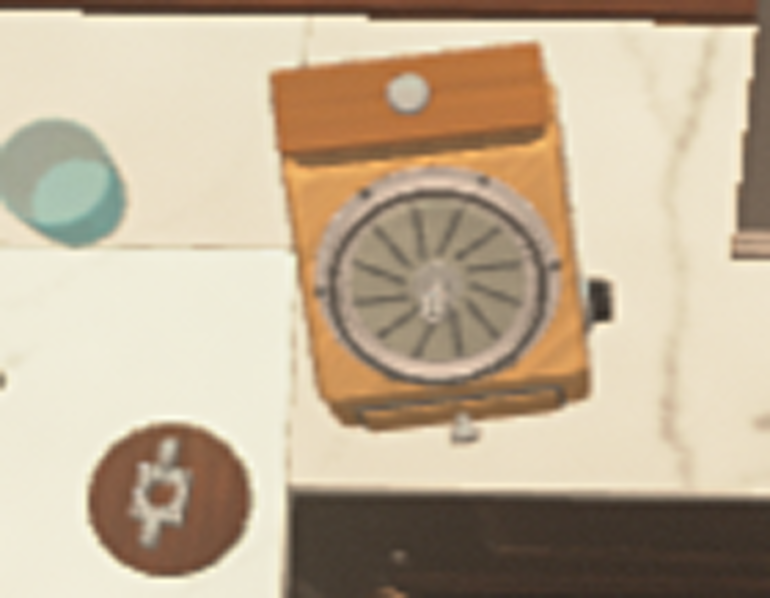

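```bash
cat > mill.py <<'E'
from h import *
from scipy.optimize import least_squares
def chamber(p):
    mx,my,yaw=p; Rz=R.from_euler('z',yaw).as_matrix(); Ry=R.from_euler('y',-30,degrees=True).as_matrix()
    return np.array([mx,my,0])+Rz@[-32,0,167], Rz@Ry
def pts(p,L):  # chamber-frame points -> world
    o,A=chamber(p); return o+np.atleast_2d(L)@A.T
def mpts(p,L): return np.array([p[0],p[1],0])+np.atleast_2d(L)@R.from_euler('z',p[2]).as_matrix().T
def circ(r,z,n=120):
    t=np.linspace(0,2*np.pi,n); return np.c_[r*np.cos(t),r*np.sin(t),0*t+z]
def overlay(im,p,n,x0,y0,f):
    def poly(P,col,cl=False):
        q=(proj(P,n)-[x0,y0]+.5)*f; cv2.polylines(im,[np.round(q*8).astype(np.int32)],cl,col,1,cv2.LINE_AA,3)
    poly(pts(p,circ(60,0)),(0,0,255)); poly(pts(p,circ(52,0)),(255,0,0)); poly(pts(p,[[0,0,-9],[0,0,50]]),(0,255,0))
    poly(mpts(p,[[40,75,241],[83,75,241],[83,-75,241],[40,-75,241]]),(255,0,255),True)
    poly(mpts(p,[[-83,75,0],[83,75,0],[83,-75,0],[-83,-75,0]]),(255,255,0),True)
E
python3 - <<'E'
from mill import *
n='top'; im=manip.camera(n)
un=lambda u,v:[205+(u+.5)/5.5-.5,185+(v+.5)/5.2-.5]
obs=np.array([un(270,72),un(540,43)])
def res(p):
    q=proj(pts(p,circ(60,0)),n)
    e=[q[:,0].min()-un(327,0)[0],q[:,0].max()-un(550,0)[0],q[:,1].min()-un(0,190)[1],q[:,1].max()-un(0,383)[1]]
    t=proj(pts(p,[0,0,50]),n)[0]-un(432,316)
    h=proj(mpts(p,[[83,75,241],[83,-75,241]]),n); d=h[1]-h[0]; o=obs[1]-obs[0]
    a=(np.arctan2(d[1],d[0])-np.arctan2(o[1],o[0]))*50
    m=h.mean(0)-obs.mean(0)
    return np.r_[e,t,a,m]
s=least_squares(res,[540,112,.1]); print(s.x,np.round(s.fun,1), chamber(s.x)[0])
c=cv2.resize(im[185:300,205:345,::-1],None,fx=4,fy=4,interpolation=cv2.INTER_CUBIC); overlay(c,s.x,n,205,185,4)
d=cv2.resize(im[230:280,370:430,::-1],None,fx=4,fy=4,interpolation=cv2.INTER_CUBIC)
o=np.zeros((460,800,3),np.uint8); o[:460,:560]=c; o[:200,560:800]=d
cv2.imwrite('pics/c2.png',o)
E
```

```text
[5.30325674e+02 1.16806355e+02 1.33264475e-01] [-0.7  0.1 -0.8  1.1  0.7  0.2  0.2 -0.1 -0.5] [498.60940438 112.55450314 167.        ]
```

View pics/c2.png

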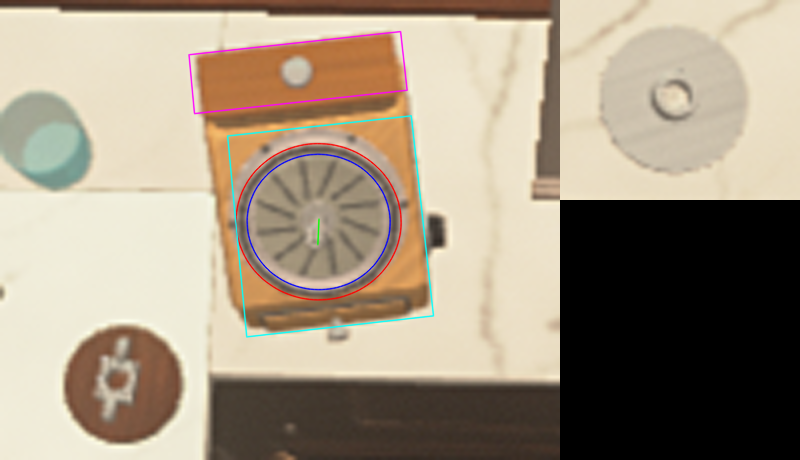

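```bash
cat > plan.py <<'E'
from h import *
def Rt(down,jaw):  # tool rotation from approach dir (tool x) and jaw dir (tool z)
    x=np.array(down,float);x/=np.linalg.norm(x); z=np.array(jaw,float); z-=x*(z@x); z/=np.linalg.norm(z)
    return np.c_[x,np.cross(z,x),z]
def cur():
    s=manip.read_state(); return np.array(s['eef_pos']),R.from_euler('xyz',s['eef_rot']).as_matrix(),s
def seg(p0,R0,p1,R1,vmax=55,wmax=10,nmin=1):
    rv=R.from_matrix(R0.T@R1).as_rotvec(degrees=True); n=int(max(nmin,np.ceil(np.linalg.norm(p1-p0)/vmax),np.ceil(np.linalg.norm(rv)/wmax)))
    rows=[];p,Q=p0.copy(),R0.copy()
    for i in range(n):
        pt=p0+(p1-p0)*(i+1)/n; Qt=R0@R.from_rotvec(rv*(i+1)/n,degrees=True).as_matrix()
        d=np.round(Q.T@(pt-p)/1000,4); w=np.round(R.from_matrix(Q.T@Qt).as_rotvec(degrees=True),1)
        p=p+Q@(d*1000); Q=Q@R.from_rotvec(w,degrees=True).as_matrix(); rows.append([*d,*w])
    return rows,p,Q
def path(way,g,start=None):
    p,Q=cur()[:2] if start is None else start
    for P,T,*kw in way:
        rows,p,Q=seg(p,Q,np.array(P,float),T,**(kw[0] if kw else {}))
        print('--',np.round(P,1))
        for r in rows: print(', '.join(f'{v+0:g}' for v in r)+f', {g}')
    return p,Q
E
python3 - <<'E'
from plan import *
n='top'; im=manip.camera(n); g=cv2.cvtColor(im,cv2.COLOR_RGB2GRAY).astype(float)
r=manip.outline_of('cover',n)[0]; m=r['pixels'].astype(np.uint8)
c=max(cv2.findContours(m,cv2.RETR_EXTERNAL,cv2.CHAIN_APPROX_NONE)[0],key=len); e=cv2.fitEllipse(c)[0]
print('disc',onz([e],11,n), 'bore',onz([[398.3,254.5]],31,n))
m2=cv2.erode(m,np.ones((5,5)))>0; yy,xx=np.nonzero(m2); rr=np.hypot(xx-e[0],yy-e[1]); k=rr>8
gx=cv2.Sobel(g,-1,1,0)[yy[k],xx[k]]; gy=cv2.Sobel(g,-1,0,1)[yy[k],xx[k]]
T=np.array([[gx@gx,gx@gy],[gx@gy,gy@gy]]); w,v=np.linalg.eigh(T); print('line dir (img x,y)',v[:,0],w)
a=np.radians(58); D=Rt([0,0,-1],[np.cos(a),np.sin(a),0])
C=onz([e],11,n)[0]
path([([C[0],C[1],200],D),([C[0],C[1],60],D)],0.08)
E
```

```text
disc [[ 492.341166   -241.36326306   11.        ]] bore [[ 486.72543353 -238.7760233    31.        ]]
line dir (img x,y) [-0.96347119  0.26781201] [  8962.53007498 103401.46992502]
-- [ 492.3 -241.4  200. ]
0.0004, 0.0273, -0.0102, -9.6, 0, 0, 0.08
0.0004, 0.0286, -0.0054, -9.5, 0, 0, 0.08
0.0005, 0.0292, -0.0007, -9.6, 0, 0, 0.08
0.0004, 0.0288, 0.0042, -9.6, 0, 0, 0.08
0.0004, 0.0277, 0.0089, -9.6, 0, 0, 0.08
0.0004, 0.0259, 0.0135, -9.5, 0, 0, 0.08
0.0004, 0.0232, 0.0175, -9.6, 0, 0, 0.08
0.0005, 0.0201, 0.0212, -9.6, 0, 0, 0.08
0.0004, 0.0162, 0.0242, -9.6, 0, 0, 0.08
0.0004, 0.0119, 0.0266, -9.5, 0, 0, 0.08
0.0004, 0.0074, 0.0281, -9.6, 0, 0, 0.08
0.0004, 0.0026, 0.0291, -9.6, 0, 0, 0.08
0.0005, -0.0023, 0.029, -9.6, 0, 0, 0.08
-- [ 492.3 -241.4   60. ]
0.0467, 0, 0, 0, 0, 0, 0.08
0.0466, 0, 0, 0, 0, 0, 0.08
0.0467, 0.0001, 0, 0, 0, 0, 0.08
```

Run:
```python
from plan import *
a=np.radians(-118.3); D=Rt([0,0,-1],[np.cos(a),np.sin(a),0])
path([([492.2,-241.4,200],D,dict(nmin=10)),([492.2,-241.4,60],D)],0.08)
```

```text
-- [ 492.2 -241.4  200. ]
0.0005, 0.0355, -0.0132, 5.2, 0, 0, 0.08
0.0006, 0.0341, -0.0164, 5.2, 0, 0, 0.08
0.0005, 0.0325, -0.0194, 5.2, 0, 0, 0.08
0.0006, 0.0307, -0.0223, 5.1, 0, 0, 0.08
0.0005, 0.0285, -0.0249, 5.2, 0, 0, 0.08
0.0006, 0.0261, -0.0274, 5.2, 0, 0, 0.08
0.0005, 0.0236, -0.0296, 5.2, 0, 0, 0.08
0.0006, 0.0208, -0.0317, 5.2, 0, 0, 0.08
0.0005, 0.0178, -0.0334, 5.2, 0, 0, 0.08
0.0006, 0.0147, -0.0349, 5.1, 0, 0, 0.08
-- [ 492.2 -241.4   60. ]
0.0467, 0, 0, 0, 0, 0, 0.08
0.0466, 0, 0, 0, 0, 0, 0.08
0.0467, 0, 0, 0, 0, 0, 0.08
```

Call:
step_arm(commands=[0.0005, 0.0355, -0.0132, 5.2, 0, 0, 0.08, 0.0006, 0.0341, -0.0164, 5.2, 0, 0, 0.08, 0.0005, 0.0325, -0.0194, 5.2, 0, 0, 0.08, 0.0006, 0.0307, -0.0223, 5.1, 0, 0, 0.08, 0.0005, 0.0285, -0.0249, 5.2, 0, 0, 0.08])

```text
clock: 2.48
eef_pos: [356.7, -371.9, 202.8]
eef_rot: [0.902, 1.571, -0.713]
wrist_force: [-0.1, -0.1, 1.0]
finger_gap: 79.9
```

Call:
step_arm(commands=[0.0006, 0.0261, -0.0274, 5.2, 0, 0, 0.08, 0.0005, 0.0236, -0.0296, 5.2, 0, 0, 0.08, 0.0006, 0.0208, -0.0317, 5.2, 0, 0, 0.08, 0.0005, 0.0178, -0.0334, 5.2, 0, 0, 0.08, 0.0006, 0.0147, -0.0349, 5.1, 0, 0, 0.08])

```text
clock: 3.1
eef_pos: [493.0, -240.4, 200.0]
eef_rot: [1.369, 1.571, -0.698]
wrist_force: [-0.3, -0.1, -0.4]
finger_gap: 80.3
```

Call:
step_arm(commands=[0.046, 0, 0, 0, 0, 0, 0.08, 0.046, 0, 0, 0, 0, 0, 0.08, 0.046, 0, 0, 0, 0, 0, 0.08, 0, 0, 0, 0, 0, 0, 0.08])

```text
clock: 3.6
eef_pos: [490.7, -240.5, 59.5]
eef_rot: [-1.602, 1.565, 2.617]
wrist_force: [-0.5, 0.5, 0.3]
finger_gap: 79.8
```

Run:
```python
from mill import *
n='scene'; im=manip.camera(n); s=manip.read_state(); print(s['eef_pos'],s['eef_rot'],s['joints'])
p=[530.3,116.8,.133]
u=proj(pts(p,[0,0,0]),n)[0]; v=proj([[492.2,-241.4,20]],n)[0]; print(u,v)
x0,y0=int(u[0])-60,int(u[1])-45
c=cv2.resize(im[y0:y0+90,x0:x0+100,::-1],None,fx=5,fy=5,interpolation=cv2.INTER_CUBIC); overlay(c,p,n,x0,y0,5)
x1,y1=int(v[0])-30,int(v[1])-45
d=cv2.resize(im[y1:y1+90,x1:x1+60,::-1],None,fx=5,fy=5,interpolation=cv2.INTER_CUBIC)
cv2.imwrite('pics/c3.png',np.hstack([c,d])); print(x0,y0,x1,y1)
```

```text
[ 491.97673071 -241.22268473   61.98537215] [-1.59026443  1.56909769  2.62885866] [-5.22706177e-01  4.57416757e-01  1.66449051e+00 -1.98618710e-05
  1.02138394e+00  1.54136643e+00]
[311.07438227 220.04884678] [353.76311462 308.04942923]
251 175 323 263
```

View pics/c3.png

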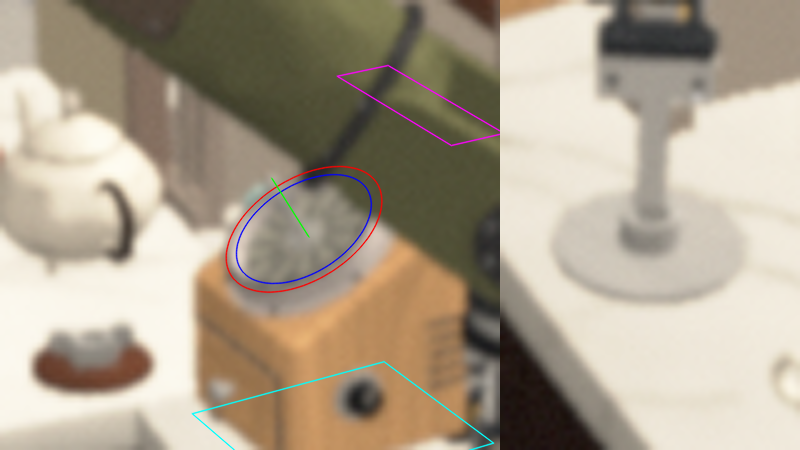

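Call:
step_arm(commands=[0.025, 0, 0, 0, 0, 0, 0.08, 0.016, 0, 0, 0, 0, 0, 0.08, 0.0075, 0, 0, 0, 0, 0, 0.08, 0, 0, 0, 0, 0, 0, 0.05, 0, 0, 0, 0, 0, 0, 0.03], squeeze=40)

```text
clock: 4.28
eef_pos: [492.6, -241.6, 14.2]
eef_rot: [1.54, 1.57, -0.524]
wrist_force: [0.3, 0.2, 0.5]
finger_gap: 63.6
```

Call:
step_arm(commands=[0, 0, 0, 0, 0, 0, 0.02, 0, 0, 0, 0, 0, 0, 0.02, 0, 0, 0, 0, 0, 0, 0.02])

```text
clock: 4.65
eef_pos: [492.3, -241.3, 13.6]
eef_rot: [1.79, 1.571, -0.274]
wrist_force: [-1.3, 0.1, 2.0]
finger_gap: 34.8
```

Call:
step_arm(commands=[-0.025, 0, 0, 0, 0, 0, 0.02, -0.03, 0, 0, 0, 0, 0, 0.02, 0, 0, 0, 0, 0, 0, 0.02])

```text
clock: 5.03
eef_pos: [493.0, -241.8, 70.0]
eef_rot: [1.534, 1.568, -0.53]
wrist_force: [-0.3, 0.7, -2.6]
finger_gap: 34.5
```

Run:
```python
from plan import *
J=lambda a:Rt([0,0,-1],[np.cos(np.radians(a)),np.sin(np.radians(a)),0])
path([([400,-195,220],J(-118)),([375,20,330],J(-85)),([370,60,340],J(-80))],0.02)
```

```text
-- [ 400 -195  220]
-0.0376, -0.0259, 0.0007, -0.1, 0, 0, 0.02
-0.0376, -0.0259, 0.0007, 0, 0, -0.1, 0.02
-0.0375, -0.0259, 0.0006, -0.1, 0, 0, 0.02
-0.0376, -0.026, 0.0007, -0.1, 0, -0.1, 0.02
-- [375  20 330]
-0.022, -0.0246, -0.0356, -6.6, 0, 0, 0.02
-0.022, -0.0203, -0.0383, -6.6, 0, 0, 0.02
-0.022, -0.0158, -0.0403, -6.6, 0, 0, 0.02
-0.022, -0.011, -0.0418, -6.6, 0, 0, 0.02
-0.022, -0.0062, -0.0429, -6.6, 0, 0, 0.02
-- [370  60 340]
-0.01, -0.0015, -0.0403, -5, 0, 0, 0.02
```

Call:
step_arm(commands=[-0.0376, -0.0259, 0.0007, 0, 0, 0, 0.02, -0.0376, -0.0259, 0.0007, 0, 0, 0, 0.02, -0.0376, -0.0259, 0.0007, 0, 0, 0, 0.02, -0.0376, -0.0259, 0.0007, 0, 0, 0, 0.02])

```text
clock: 5.52
eef_pos: [398.5, -194.2, 218.5]
eef_rot: [-1.614, 1.569, 2.605]
wrist_force: [-0.0, -0.4, -2.2]
finger_gap: 34.2
```

Call:
step_arm(commands=[-0.022, -0.0246, -0.0356, -6.6, 0, 0, 0.02, -0.022, -0.0203, -0.0383, -6.6, 0, 0, 0.02, -0.022, -0.0158, -0.0403, -6.6, 0, 0, 0.02, -0.022, -0.011, -0.0418, -6.6, 0, 0, 0.02, -0.022, -0.0062, -0.0429, -6.6, 0, 0, 0.02])

```text
clock: 6.15
eef_pos: [375.4, 21.7, 328.3]
eef_rot: [-1.715, 1.569, 3.083]
wrist_force: [1.2, -0.7, -2.4]
finger_gap: 34.0
```

Call:
step_arm(commands=[-0.01, -0.0015, -0.0403, -5, 0, 0, 0.02, 0, 0, 0, 0, 0, 0, 0.02])

```text
clock: 6.4
eef_pos: [370.8, 62.2, 338.3]
eef_rot: [-2.306, 1.57, 2.581]
wrist_force: [-0.3, -0.4, -3.1]
finger_gap: 34.3
```

Run:
```python
from mill import *
n='scene'; im=manip.camera(n); s=manip.read_state(); print(s['clock'],s['eef_pos'],s['joints'],s['wrist_force'])
c=cv2.resize(im[180:280,260:365,::-1],None,fx=6,fy=6,interpolation=cv2.INTER_CUBIC)
cv2.imwrite('pics/c4.png',c)
for n in('scene','top'):
  if n=='top': manip.camera(n)
  for t in('chamber','mill'):
    for r in manip.outline_of(t,n)[:1]: 
        m=r['pixels'].astype(np.uint8); c=max(cv2.findContours(m,cv2.RETR_EXTERNAL,cv2.CHAIN_APPROX_NONE)[0],key=len); print(n,t,r['score'],cv2.boundingRect(c),cv2.fitEllipse(c))
```

```text
6.45 [370.91148863  61.12132676 337.88759327] [ 6.59187230e-02 -1.75097645e-01  1.72243399e+00 -1.61625287e-04
  1.59538986e+00  1.46477125e+00] [-0.99881922  0.21616521 -2.32733337]
scene chamber 0.77 (296, 208, 34, 30) ((311.9440002441406, 222.59909057617188), (26.9415225982666, 36.12498092651367), 58.663902282714844)
scene mill 0.55 (296, 208, 34, 30) ((312.17510986328125, 222.859375), (24.832212448120117, 36.602622985839844), 57.58027648925781)
top chamber 0.65 (263, 217, 44, 25) ((284.1257019042969, 229.84437561035156), (24.59059715270996, 45.007606506347656), 89.01365661621094)
top mill 0.9 (254, 192, 57, 53) ((282.2225341796875, 217.86680603027344), (53.20055389404297, 58.95823287963867), 101.42521667480469)
```

View pics/c4.png

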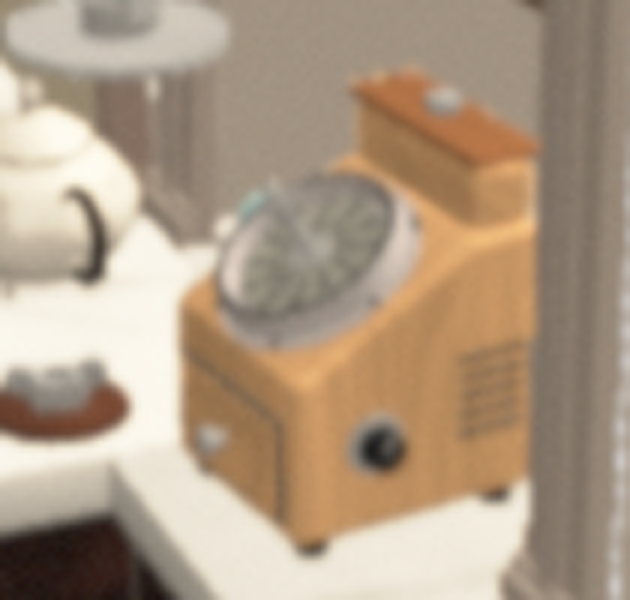

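```bash
cat > fit.py <<'E'
from mill import *
un=lambda u,v:np.array([205+(u+.5)/5.5-.5,185+(v+.5)/5.2-.5])
us=lambda u,v:np.array([260+(u+.5)/6-.5,180+(v+.5)/6-.5])
bb=lambda q:np.array([q[:,0].min(),q[:,0].max(),q[:,1].min(),q[:,1].max()])
def res(p,full=True):
    r=p[3]
    a=bb(proj(pts(p,circ(r,0)),'top'))-[un(327,0)[0],un(550,0)[0],un(0,190)[1],un(0,383)[1]]
    b=bb(proj(pts(p,circ(r,0)),'scene'))-[us(217,0)[0],us(396,0)[0],us(0,172)[1],us(0,318)[1]]
    t=proj(pts(p,[0,0,48]),'top')[0]-un(432,316); u=proj(pts(p,[0,0,50]),'scene')[0]-us(275,181)
    h=proj(mpts(p,[[83,75,241],[83,-75,241]]),'top'); d=h[1]-h[0]; o=un(540,43)-un(270,72)
    w=(np.arctan2(d[1],d[0])-np.arctan2(o[1],o[0]))*50
    h2=proj(mpts(p,[[40,75,241],[40,-75,241]]),'scene').mean(0)-(us(352,88)+us(475,165))/2
    hm=h.mean(0)-(un(540,43)+un(270,72))/2
    return np.r_[a,b,t,u,w,.5*h2,.5*hm]
s=least_squares(res,[540,112,.1,60],loss='soft_l1')
E
python3 - <<'E'
from fit import *
f=res(s.x); print(s.x,chamber(s.x)[0]);
for k,v in zip('topring scenering toptip scenetip ang hopS hopT'.split(),np.split(f,[4,8,10,12,13,15])): print(k,np.round(v,1))
im=manip.camera('scene')
# overlays on saved pictures
c=cv2.imread('pics/c4.png'); overlay(c,s.x,'scene',260,180,6)
t=cv2.imread('pics/top0.png')[190:290,255:325]; t=cv2.resize(t,None,fx=6,fy=6,interpolation=cv2.INTER_CUBIC); overlay(t,s.x,'top',255,190,6)
o=np.hstack([c[60:400,150:550],t[100:440,:400]]); cv2.imwrite('pics/c5.png',o)
E
```

```text
Traceback (most recent call last):
  File "fit.py", line 15, in <module>
    s=least_squares(res,[540,112,.1,60],loss='soft_l1')
  File "fit.py", line 7, in res
    a=bb(proj(pts(p,circ(r,0)),'top'))-[un(327,0)[0],un(550,0)[0],un(0,190)[1],un(0,383)[1]]
              ~~~^^^^^^^^^^^^^
  File "mill.py", line 7, in pts
    o,A=chamber(p); return o+np.atleast_2d(L)@A.T
        ~~~~~~~^^^
  File "mill.py", line 4, in chamber
    mx,my,yaw=p; Rz=R.from_euler('z',yaw).as_matrix(); Ry=R.from_euler('y',-30,degrees=True).as_matrix()
    ^^^^^^^^^
ValueError: too many values to unpack (expected 3)
```

```bash
sed -i 's/mx,my,yaw=p;/mx,my,yaw=p[:3];/' mill.py
python3 - <<'E'
from fit import *
f=res(s.x); print(s.x,chamber(s.x)[0]);
for k,v in zip('topring scenering toptip scenetip ang hopS hopT'.split(),np.split(f,[4,8,10,12,13,15])): print(k,np.round(v,1))
c=cv2.imread('pics/c4.png'); overlay(c,s.x,'scene',260,180,6)
t=cv2.imread('pics/top0.png')[190:290,255:325]; t=cv2.resize(t,None,fx=6,fy=6,interpolation=cv2.INTER_CUBIC); overlay(t,s.x,'top',255,190,6)
o=np.hstack([c[60:460,150:550],t[100:500,:400]]); cv2.imwrite('pics/c5.png',o)
E
```

```text
[5.30074462e+02 1.16933398e+02 1.34813549e-01 5.79429495e+01] [498.36481658 112.63242065 167.        ]
topring [ 0.  -0.7 -0.1  0.5]
scenering [ 0.4  0.6 -0.1 -0.2]
toptip [0.7 0.1]
scenetip [-0.7  0.3]
ang [0.2]
hopS [ 0.3 -2.1]
hopT [-0.1 -0.2]
```

View pics/c5.png

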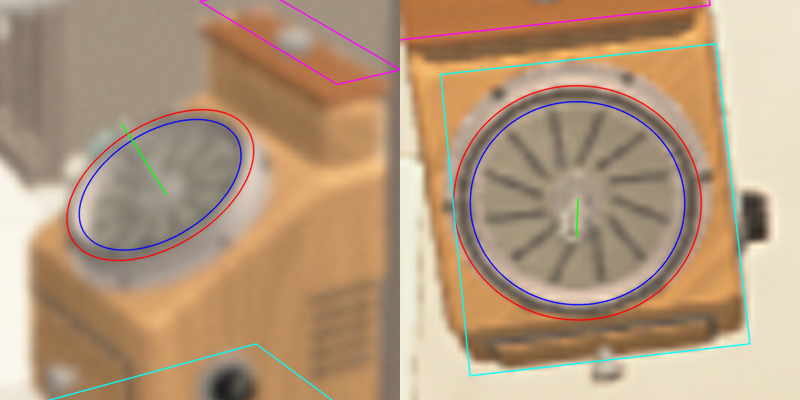

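```bash
cat > ridge.py <<'E'
from fit import *
from scipy.ndimage import map_coordinates
def ridge(img,n,p,r0=46,r1=66):
    g=cv2.cvtColor(img,cv2.COLOR_BGR2GRAY).astype(float); out=[]
    rs=np.arange(r0,r1,.25)
    for t in np.radians(np.arange(0,360,5)):
        P=np.c_[rs*np.cos(t),rs*np.sin(t),0*rs]; q=proj(pts(p,P),n)
        v=map_coordinates(g,[q[:,1],q[:,0]],order=3); i=v[8:-8].argmin()+8
        if 8<i<len(rs)-9: out.append([np.degrees(t),rs[i],v[i],*q[i]])
    return np.array(out)
E
python3 - <<'E'
from ridge import *
im={'top':cv2.imread('pics/top0.png'),'scene':None}
# full scene frame now
im['scene']=manip.camera('scene')[:,:,::-1].copy(); cv2.imwrite('pics/scene1.png',im['scene'])
p=np.array(s.x); obs={}
for k in im:
    obs[k]=ridge(im[k],k,p); print(k,len(obs[k]),np.round(obs[k][:,1],0).astype(int).tolist())
def rs(q,yaw):
    P=np.r_[q[:2],yaw]; e=[]
    for k in im:
        c=proj(pts(P,circ(q[2],q[3],720)),k)
        d=obs[k][:,None,3:]-c[None]; j=np.hypot(d[...,0],d[...,1]).argmin(1); dd=d[np.arange(len(j)),j]
        ctr=proj(pts(P,[0,0,q[3]]),k)[0]; e.append(np.hypot(*dd.T)*np.sign(np.hypot(*(obs[k][:,3:]-ctr).T)-np.hypot(*(c[j]-ctr).T)))
    return np.concatenate(e)
for x0 in ([530,117,56,0],[530,117,56,-10]):
    f=least_squares(lambda q:rs(q,.134),x0,loss='soft_l1',f_scale=.3,diff_step=1e-4); print(f.x,f.cost,chamber(np.r_[f.x[:2],.134])[0])
f=least_squares(lambda q:rs(np.r_[q,0],.134),[530,117,56],loss='soft_l1',f_scale=.3,diff_step=1e-4); print(f.x,f.cost)
E
```

```text
top 71 [56, 56, 56, 56, 56, 56, 56, 55, 55, 55, 56, 56, 56, 55, 56, 56, 56, 55, 56, 56, 56, 56, 56, 56, 56, 56, 56, 56, 56, 56, 57, 56, 56, 56, 56, 56, 56, 56, 56, 56, 56, 56, 56, 56, 56, 56, 56, 56, 56, 56, 56, 56, 56, 56, 56, 56, 56, 56, 56, 56, 56, 56, 56, 56, 56, 56, 56, 56, 56, 55, 55]
scene 69 [50, 50, 50, 50, 50, 50, 52, 53, 51, 53, 55, 55, 55, 57, 62, 54, 56, 57, 59, 57, 56, 58, 60, 59, 58, 58, 59, 60, 60, 60, 60, 60, 60, 59, 59, 59, 60, 58, 57, 57, 56, 57, 54, 52, 54, 54, 54, 53, 53, 53, 52, 52, 50, 49, 51, 50, 50, 49, 48, 50, 50, 50, 50, 50, 51, 51, 51, 50, 51]
[ 5.29019371e+02  1.17033935e+02  5.56189209e+01 -1.15206120e-02] 11.224513849975397 [497.3062369  112.75875644 167.        ]
[5.29033334e+02 1.16994982e+02 5.56322994e+01 2.85672947e-02] 11.22097594395343 [497.32020015 112.7198033  167.        ]
[529.03164755 117.02206979  55.6257613 ] 11.222841619258977
```

Run:
```python
from plan import *
from mill import *
p=[529.8,116.95,.134]; o,A=chamber(p); print(o)
T=Rt(-A[:,2],-A[:,1])
path([(o+A@[0,0,140],T),(o+A@[0,0,85],T,dict(vmax=40))],0.02)
```

```text
[498.08686637 112.67482104 167.        ]
-- [428.7 103.3 288.2]
0.0125, 0.016, -0.0083, 0.5, -0.1, 7.5, 0.02
0.0145, 0.0142, -0.0085, 0.5, -0.2, 7.5, 0.02
0.0162, 0.0122, -0.0086, 0.4, -0.1, 7.5, 0.02
0.0177, 0.0098, -0.0087, 0.5, -0.1, 7.5, 0.02
-- [456.  107.  240.6]
0.0275, 0, 0, 0, 0, 0, 0.02
0.0275, 0, 0, 0, 0, 0, 0.02
```

Call:
step_arm(commands=[0.0125, 0.016, -0.0083, 0.5, -0.1, 7.5, 0.02, 0.0145, 0.0142, -0.0085, 0.5, -0.2, 7.5, 0.02, 0.0162, 0.0122, -0.0086, 0.4, -0.1, 7.5, 0.02, 0.0177, 0.0098, -0.0087, 0.5, -0.1, 7.5, 0.02])

```text
clock: 7.25
eef_pos: [429.0, 103.8, 288.4]
eef_rot: [1.571, 1.043, 0.135]
wrist_force: [0.7, 0.2, -3.2]
finger_gap: 33.9
```

Call:
step_arm(commands=[0.0275, 0, 0, 0, 0, 0, 0.02, 0.0275, 0, 0, 0, 0, 0, 0.02, 0, 0, 0, 0, 0, 0, 0.02, 0, 0, 0, 0, 0, 0, 0.02])

```text
clock: 7.75
eef_pos: [455.9, 107.5, 241.9]
eef_rot: [1.571, 1.047, 0.135]
wrist_force: [-0.7, 0.4, -2.4]
finger_gap: 34.3
```

```bash
cat > disc.py <<'E'
from plan import *
from mill import *
from ridge import *
E
python3 - <<'E'
from plan import *
from mill import *
p,Q,s=cur(); print(s['clock'],p,s['joints'],s['wrist_force'])
o,A=chamber([529.8,116.95,.134]); print('tcp in chamber',(p-o)@A,'angles',np.degrees(np.arccos(np.clip(np.diag(Q.T@np.c_[-A[:,2],-A[:,0],-A[:,1]]),-1,1))))
for n in('top','scene'):
    im=manip.camera(n); cv2.imwrite(f'pics/{n}_h.png',im[:,:,::-1])
    u=proj(pts([529.8,116.95,.134],[0,0,76]),n)[0]
    for r in manip.outline_of('cover',n)[:1]:
        m=r['pixels'].astype(np.uint8); c=max(cv2.findContours(m,cv2.RETR_EXTERNAL,cv2.CHAIN_APPROX_NONE)[0],key=len); e=cv2.fitEllipse(c)
        P=p+Q@[8.4-6,0,0]  # disc top centre
        cc=P+circ(60,0)@np.c_[Q[:,1],Q[:,2],Q[:,0]].T; e2=cv2.fitEllipse(proj(cc,n).astype(np.float32))
        print(n,r['score'],np.round(e,1) if 0 else e,'pred',e2)
    print([ (int(a),int(b)) for a,b in [u]])
t=cv2.resize(cv2.imread('pics/top_h.png')[190:290,235:335],None,fx=4,fy=4,interpolation=3)
c=cv2.resize(cv2.imread('pics/scene_h.png')[150:250,250:350],None,fx=4,fy=4,interpolation=3); cv2.imwrite('pics/c6.png',np.hstack([t,c]))
E
```

```text
7.75 [455.85374571 107.45294138 241.87323124] [ 0.16052318 -0.20936081  2.05296328 -0.01791821  0.7740724   1.60527873] [-0.68273977  0.38605936 -2.39845154]
tcp in chamber [ 0.58536545  0.46724942 86.11819952] angles [5.26491933e-02 1.79919719e+02 8.56612151e-02]
top 0.56 ((283.4503479003906, 241.9788360595703), (23.621572494506836, 47.191551208496094), 84.67341613769531) pred ((283.40130615234375, 249.28187561035156), (40.82494354248047, 43.40534591674805), 92.00688934326172)
[(283, 248)]
scene 0.89 ((299.7549133300781, 204.54519653320312), (19.316701889038086, 35.298011779785156), 57.86371994018555) pred ((300.412109375, 203.12925720214844), (19.7803897857666, 35.474945068359375), 57.768402099609375)
[(301, 204)]
```

View pics/c6.png

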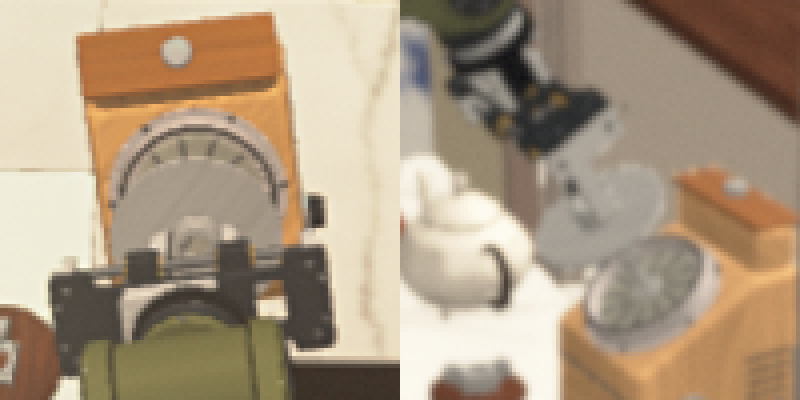

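Call:
step_arm(commands=[0.015, 0, 0, 0, 0, 0, 0.02, 0.015, 0, 0, 0, 0, 0, 0.02, 0.012, 0, 0, 0, 0, 0, 0.02, 0, 0, 0, 0, 0, 0, 0.02])

```text
clock: 8.45
eef_pos: [476.7, 110.6, 203.8]
eef_rot: [1.571, 1.049, 0.136]
wrist_force: [-0.2, -0.2, -2.0]
finger_gap: 34.3
```

Call:
step_arm(commands=[0.01, 0, 0, 0, 0, 0, 0.02, 0.01, 0, 0, 0, 0, 0, 0.02, 0, 0, 0, 0, 0, 0, 0.02])

```text
clock: 8.82
eef_pos: [486.5, 111.9, 186.5]
eef_rot: [1.571, 1.049, 0.136]
wrist_force: [0.8, -0.6, -2.5]
finger_gap: 34.1
```

```bash
cat > st.py <<'E'
from plan import *
from mill import *
p,Q,s=cur(); o,A=chamber([529.9,116.9,.134])
print(round(s['clock'],2),'tcp ch',np.round((p-o)@A,1),'F ch',np.round(np.array(s['wrist_force'])@A,1),'M ch',np.round(np.array(s['moment'])@A,2),'jaw',np.round(np.degrees(np.arctan2(*(Q[:,2]@A)[[1,0]])),1),'axis err',np.round(-(Q[:,0]@A)[:2],3),'gap',round(s['finger_gap'],1),'j',np.round(s['joints'],2))
E
python3 st.py
```

```text
8.82 tcp ch [-0.4  0.9 22.7] F ch [-0.6 -0.7 -2.5] M ch [0.03 0.43 0.04] jaw -89.9 axis err [ 0.001 -0.001] gap 34.1 j [ 0.16 -0.06  2.06 -0.02  0.62  1.61]
```

Call:
step_arm(commands=[0.007, 0, 0, 0, 0, 0, 0.02, 0.004, 0, 0, 0, 0, 0, 0.02, 0, 0, 0, 0, 0, 0, 0.02])

```text
clock: 9.2
eef_pos: [492.0, 112.7, 177.5]
eef_rot: [1.571, 1.048, 0.136]
wrist_force: [-0.1, 0.7, -2.9]
finger_gap: 34.2
```

Call:
step_arm(commands=[0.0015, 0, 0, 0, 0, 0, 0.02, 0.0015, 0, 0, 0, 0, 0, 0.02, 0, 0, 0, 0, 0, 0, 0.02])

```text
clock: 9.57
eef_pos: [493.5, 112.9, 175.2]
eef_rot: [1.571, 1.047, 0.136]
wrist_force: [0.2, -0.1, -2.0]
finger_gap: 34.2
```

```bash
python3 st.py
```

```text
9.57 tcp ch [0.1 0.9 9.4] F ch [-0.8 -0.1 -1.8] M ch [-0.02  0.47  0.01] jaw -89.9 axis err [ 0.    -0.001] gap 34.2 j [ 0.16 -0.03  2.06 -0.02  0.59  1.61]
```

Call:
step_arm(commands=[0.001, 0, 0, 0, 0, 0, 0.02, 0, 0, 0, 0, 0, 0, 0.02])

```text
clock: 9.82
eef_pos: [493.9, 112.9, 174.7]
eef_rot: [1.571, 1.047, 0.136]
wrist_force: [-6.6, -2.6, 3.4]
finger_gap: 33.9
```

Call:
step_arm(commands=[0.001, 0, 0, 0, 0, 0, 0.02, 0, 0, 0, 0, 0, 0, 0.02])

```text
clock: 10.07
eef_pos: [494.0, 113.0, 174.6]
eef_rot: [1.57, 1.047, 0.136]
wrist_force: [-26.1, -4.6, 21.7]
finger_gap: 34.5
```

```bash
python3 st.py
```

```text
10.07 tcp ch [0.3 0.9 8.6] F ch [-12.1  -1.1  32.1] M ch [-0.3   2.46  0.05] jaw -89.9 axis err [-0.    -0.001] gap 34.5 j [ 0.16 -0.03  2.06 -0.02  0.58  1.61]
```

Call:
step_arm(commands=[-0.001, 0, 0, 0, 0, 0, 0.02, 0, 0, 0, 0, 0, 0, 0.045, 0, 0, 0, 0, 0, 0, 0.06, 0, 0, 0, 0, 0, 0, 0.06])

```text
clock: 10.58
eef_pos: [494.1, 113.0, 174.4]
eef_rot: [1.571, 1.047, 0.136]
wrist_force: [0.5, -0.2, -0.1]
finger_gap: 58.9
```

```bash
python3 st.py
```

```text
10.57 tcp ch [0.3 0.9 8.4] F ch [ 0.4 -0.3 -0.3] M ch [0.01 0.24 0.  ] jaw -89.9 axis err [-0.    -0.001] gap 58.9 j [ 0.16 -0.03  2.06 -0.02  0.58  1.61]
```

Call:
step_arm(commands=[-0.03, 0, 0, 0, 0, 0, 0.06, -0.05, 0, 0, 0, 0, 0, 0.06, -0.05, 0, 0, 0, 0, 0, 0.06, -0.02, 0, 0, 0, 0, 0, 0.06])

```text
clock: 11.08
eef_pos: [419.3, 102.8, 307.1]
eef_rot: [1.571, 1.043, 0.136]
wrist_force: [-0.3, -1.0, -0.1]
finger_gap: 59.8
```

Run:
```python
from plan import *
from mill import *
p=[529.9,116.9,.134]
for n in('top','scene'):
    im=manip.camera(n); cv2.imwrite(f'pics/{n}_s.png',im[:,:,::-1])
    for r in manip.outline_of('cover',n)[:1]:
        m=r['pixels'].astype(np.uint8); c=max(cv2.findContours(m,cv2.RETR_EXTERNAL,cv2.CHAIN_APPROX_NONE)[0],key=len)
        print(n,r['score'],cv2.fitEllipse(c),'pred',cv2.fitEllipse(proj(pts(p,circ(60,6)),n).astype(np.float32)))
t=cv2.resize(cv2.imread('pics/top_s.png')[190:290,235:335],None,fx=4,fy=4,interpolation=3)
c=cv2.resize(cv2.imread('pics/scene_s.png')[170:270,260:360],None,fx=4,fy=4,interpolation=3); cv2.imwrite('pics/c7.png',np.hstack([t,c]))
```

```text
top 0.86 ((284.12908935546875, 240.85614013671875), (37.23307418823242, 39.18332290649414), 94.50597381591797) pred ((283.96844482421875, 240.60369873046875), (39.16913986206055, 41.412132263183594), 92.74891662597656)
scene 0.67 ((309.57379150390625, 220.26641845703125), (19.807523727416992, 34.103458404541016), 58.34244155883789) pred ((310.3468933105469, 219.08717346191406), (20.19231605529785, 34.57474899291992), 57.77714920043945)
```

View pics/c7.png

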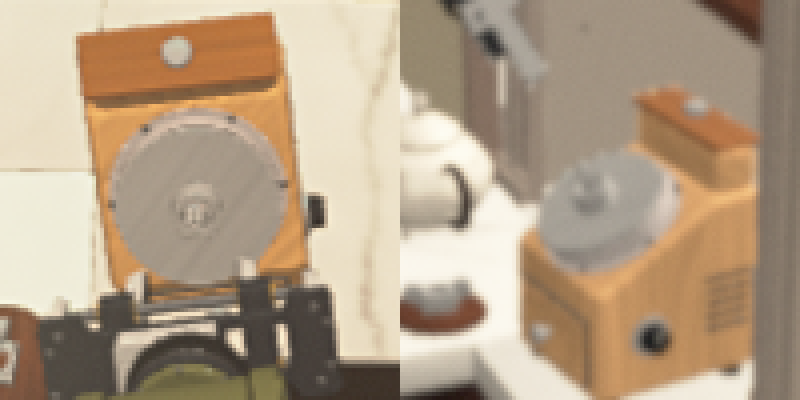

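Run:
```python
from plan import *
o,d1=None,None
rays=[]
for n in('top','scene'):
  for k in range(2):
    im=manip.camera(n)
    for t in('wing_nut','coaster','nut_grip'):
      for r in manip.outline_of(t,n)[:1]:
        m=r['pixels'].astype(np.uint8); c=max(cv2.findContours(m,cv2.RETR_EXTERNAL,cv2.CHAIN_APPROX_NONE)[0],key=len)
        yy,xx=np.nonzero(m); z=4 if t=='coaster' else 22
        w=onz(np.c_[xx,yy],z,n)[:,:2]; ev,V=np.linalg.eigh(np.cov(w.T)); a=np.degrees(np.arctan2(V[1,1],V[0,1]))
        e=cv2.fitEllipse(c)
        print(n,t,round(r['score'],2),m.sum(),'mom',w.mean(0).round(1),'ell',onz([e[0]],z,n)[0].round(1),'ang',a.round(1))
print(onz([[234.05,279.4]],28,'top'))
# wing axis from bright pixels in the picture (metal lighter than coaster)
im=manip.camera('top')[268:292,222:248].astype(int); b=(im[...,2]>110)&(abs(im[...,0]-im[...,2])<45)
for r in b: print(''.join('#' if v else '.' for v in r))
```

```text
top wing_nut 0.74 373 mom [ 511.6 -466.1] ell [ 511.  -464.7   22. ] ang 121.3
top coaster 0.93 489 mom [395.8 280. ] ell [396.9 279.8   4. ] ang -162.8
top nut_grip 0.74 468 mom [590.4 344.5] ell [590.4 344.5  22. ] ang -137.0
top wing_nut 0.44 150 mom [398.4 276.7] ell [398.3 276.5  22. ] ang 173.6
top coaster 0.98 434 mom [398.  279.2] ell [397.9 279.2   4. ] ang -168.4
top nut_grip 0.58 119 mom [398.2 276.1] ell [398.  275.9  22. ] ang 171.2
scene coaster 0.57 164 mom [391.1 263.4] ell [392.7 267.6   4. ] ang 170.8
scene nut_grip 0.48 117 mom [394.9 276.8] ell [395.3 276.   22. ] ang 55.3
scene wing_nut 0.6 231 mom [612.8 328.4] ell [615.6 356.6  22. ] ang -136.0
scene coaster 0.72 183 mom [391.5 264.4] ell [393. 269.   4.] ang 165.5
scene nut_grip 0.56 875 mom [ 638.3 -369.1] ell [ 632.5 -377.2   22. ] ang 53.2
[[397.85268794 275.88005467  28.        ]]
######................####
####..........#........###
###.........###...........
##..........###...........
##..........###...........
#...........##............
........######............
........########..........
........#########.........
........#########.........
........##.....##.........
.......###.....##.........
.......###.....##.........
.......###....###.........
.......####.####..........
.......#########..........
........########..........
.........#######..........
.........###..............
.........###..............
.........##...............
##.......##...............
##........................
###.....................##
```

Run:
```python
from plan import *
J=lambda a:Rt([0,0,-1],[np.cos(np.radians(a)),np.sin(np.radians(a)),0])
path([([400,120,310],J(-80)),([398,225,240],J(0)),([398.2,277,170],J(81.5)),([398.2,277,50],J(81.5))],0.055)
```

```text
-- [400 120 310]
-0.0034, -0.003, -0.0049, -0.5, 0.1, -7.5, 0.055
-0.0029, -0.0034, -0.005, -0.6, 0.2, -7.5, 0.055
-0.0025, -0.0037, -0.005, -0.5, 0.1, -7.5, 0.055
-0.002, -0.0039, -0.005, -0.6, 0.2, -7.5, 0.055
-- [398 225 240]
0.0088, 0.002, -0.013, -10, 0, 0, 0.055
0.0087, 0.0043, -0.0124, -10, 0, 0, 0.055
0.0088, 0.0064, -0.0115, -10, 0, 0, 0.055
0.0087, 0.0082, -0.0102, -10, 0, 0, 0.055
0.0088, 0.0099, -0.0086, -10, 0, 0, 0.055
0.0087, 0.0112, -0.0068, -10, 0, 0, 0.055
0.0088, 0.0123, -0.0047, -10, 0, 0, 0.055
0.0087, 0.0129, -0.0025, -10, 0, 0, 0.055
-- [398.2 277.  170. ]
0.0078, 0.0058, 0, -9.1, 0, 0, 0.055
0.0078, 0.0057, 0.001, -9, 0, 0, 0.055
0.0078, 0.0054, 0.0018, -9.1, 0, 0, 0.055
0.0077, 0.0052, 0.0026, -9, 0, 0, 0.055
0.0078, 0.0046, 0.0035, -9.1, 0, 0, 0.055
0.0078, 0.004, 0.0041, -9, 0, 0, 0.055
0.0078, 0.0034, 0.0047, -9.1, 0, 0, 0.055
0.0078, 0.0025, 0.0052, -9, 0, 0, 0.055
0.0078, 0.0018, 0.0055, -9.1, 0, 0, 0.055
-- [398.2 277.   50. ]
0.04, 0, 0, 0, 0, 0, 0.055
0.04, 0, -0.0001, 0, 0, 0, 0.055
0.04, -0.0001, 0, 0, 0, 0, 0.055
```

Call:
step_arm(commands=[-0.0034, -0.003, -0.0049, -0.5, 0.1, -7.5, 0.055, -0.0029, -0.0034, -0.005, -0.6, 0.2, -7.5, 0.055, -0.0025, -0.0037, -0.005, -0.5, 0.1, -7.5, 0.055, -0.002, -0.0039, -0.005, -0.6, 0.2, -7.5, 0.055])

```text
clock: 12.62
eef_pos: [399.9, 120.1, 310.4]
eef_rot: [-1.72, 1.567, -3.115]
wrist_force: [-1.9, -0.6, 0.2]
finger_gap: 55.1
```

Call:
step_arm(commands=[0.0088, 0.002, -0.013, -10, 0, 0, 0.055, 0.0087, 0.0043, -0.0124, -10, 0, 0, 0.055, 0.0088, 0.0064, -0.0115, -10, 0, 0, 0.055, 0.0087, 0.0082, -0.0102, -10, 0, 0, 0.055, 0.0088, 0.0099, -0.0086, -10, 0, 0, 0.055])

```text
clock: 13.25
eef_pos: [398.8, 186.1, 265.9]
eef_rot: [2.256, 1.57, 1.739]
wrist_force: [-0.2, 0.2, -0.4]
finger_gap: 55.5
```

Call:
step_arm(commands=[0.0087, 0.0112, -0.0068, -10, 0, 0, 0.055, 0.0088, 0.0123, -0.0047, -10, 0, 0, 0.055, 0.0087, 0.0129, -0.0025, -10, 0, 0, 0.055, 0.0078, 0.0058, 0, -9.1, 0, 0, 0.055, 0.0078, 0.0057, 0.001, -9, 0, 0, 0.055])

```text
clock: 13.88
eef_pos: [398.1, 236.9, 224.1]
eef_rot: [1.879, 1.57, 2.201]
wrist_force: [-0.3, 0.4, -0.0]
finger_gap: 54.7
```

Call:
step_arm(commands=[0.0078, 0.0054, 0.0018, -9.1, 0, 0, 0.055, 0.0077, 0.0052, 0.0026, -9, 0, 0, 0.055, 0.0078, 0.0046, 0.0035, -9.1, 0, 0, 0.055, 0.0078, 0.004, 0.0041, -9, 0, 0, 0.055, 0.0078, 0.0034, 0.0047, -9.1, 0, 0, 0.055])

```text
clock: 14.5
eef_pos: [398.2, 265.7, 185.2]
eef_rot: [0.79, 1.57, 1.903]
wrist_force: [-0.8, 0.8, 0.1]
finger_gap: 54.7
```

Call:
step_arm(commands=[0.0078, 0.0025, 0.0052, -9, 0, 0, 0.055, 0.0078, 0.0018, 0.0055, -9.1, 0, 0, 0.055, 0, 0, 0, 0, 0, 0, 0.055])

```text
clock: 14.88
eef_pos: [398.0, 277.1, 169.5]
eef_rot: [1.808, 1.57, -3.053]
wrist_force: [0.0, 0.2, 0.5]
finger_gap: 55.1
```

Run:
```python
from plan import *
p,Q,s=cur(); print(p,np.degrees(np.arctan2(Q[1,2],Q[0,2])),s['joints'].round(2),Q[:,0].round(3))
J=lambda a:Rt([0,0,-1],[np.cos(np.radians(a)),np.sin(np.radians(a)),0])
path([([398.2,277,50],J(81.5))],0.055)
```

```text
[397.96549341 277.06445957 169.48070916] 81.51186386363423 [ 0.53  0.19  1.74  0.    1.21 -0.89] [-0.001 -0.    -1.   ]
-- [398.2 277.   50. ]
0.0398, -0.0001, 0, 0, 0, 0, 0.055
0.0399, -0.0001, 0, 0, 0, 0, 0.055
0.0398, -0.0002, 0, 0, 0, -0.1, 0.055
```

Call:
step_arm(commands=[0.04, 0, 0, 0, 0, 0, 0.055, 0.04, 0, 0, 0, 0, 0, 0.055, 0.04, 0, 0, 0, 0, 0, 0.055, 0.025, 0, 0, 0, 0, 0, 0.055, 0.0145, 0, 0, 0, 0, 0, 0.055])

```text
clock: 15.5
eef_pos: [398.1, 276.8, 9.7]
eef_rot: [1.69, 1.57, 3.109]
wrist_force: [-0.1, 0.0, -0.1]
finger_gap: 54.9
```

Call:
step_arm(commands=[0, 0, 0, 0, 0, 0, 0.04, 0, 0, 0, 0, 0, 0, 0.02, 0, 0, 0, 0, 0, 0, 0.02, 0, 0, 0, 0, 0, 0, 0.02], squeeze=30)

```text
clock: 16.0
eef_pos: [398.6, 277.3, 11.3]
eef_rot: [-0.642, 1.569, 0.781]
wrist_force: [-1.5, -0.7, 6.3]
finger_gap: 27.7
```

Run:
```python
from plan import *
p,Q,s=cur(); print(p,s['finger_gap'],s['wrist_force'],s['moment'],np.degrees(np.arctan2(Q[1,2],Q[0,2])))
```

```text
[398.59766376 277.34026686  11.32542575] 27.686531927096908 [-1.49105419 -0.71679949  6.2717793 ] [-0.12243951  0.09233011  0.01409081] 81.53552053233932
```

Call:
step_arm(commands=[-0.02, 0, 0, 0, 0, 0, 0.02, -0.04, 0, 0, 0, 0, 0, 0.02, -0.05, 0, 0, 0, 0, 0, 0.02, -0.05, 0, 0, 0, 0, 0, 0.02, 0, 0, 0, 0, 0, 0, 0.02])

```text
clock: 16.62
eef_pos: [399.4, 277.8, 174.1]
eef_rot: [-0.828, 1.564, 0.595]
wrist_force: [0.5, -0.8, -2.4]
finger_gap: 27.9
```

Run:
```python
from plan import *
from mill import *
o,A=chamber([530.0,116.9,.134]); 
p,Q,s=cur(); print(p,s['finger_gap'],s['wrist_force'])
J=lambda a:Rt([0,0,-1],[np.cos(np.radians(a)),np.sin(np.radians(a)),0])
a=np.radians(132); T=Rt(-A[:,2],A@[np.cos(a),np.sin(a),0])
path([([400,200,290],J(100)),(o+A@[0,0,130],T),(o+A@[0,0,75],T)],0.02)
```

```text
[399.40288752 277.77501125 174.10100204] 27.855885541252725 [ 0.54171352 -0.78969513 -2.36551818]
-- [400 200 290]
-0.0387, -0.0042, -0.0254, -6.2, 0.1, 0.1, 0.02
-0.0387, -0.0014, -0.0258, -6.1, 0, 0.1, 0.02
-0.0387, 0.0015, -0.0258, -6.2, 0.1, 0.1, 0.02
-- [433.9 103.9 279.6]
0.0021, -0.0033, -0.0201, -7.7, 2.3, -5.7, 0.02
0.0031, -0.0004, -0.0203, -7.8, 2.3, -5.6, 0.02
0.0037, 0.0028, -0.0199, -7.7, 2.3, -5.7, 0.02
0.0041, 0.0057, -0.0192, -7.8, 2.3, -5.6, 0.02
0.0042, 0.0087, -0.0181, -7.7, 2.3, -5.7, 0.02
-- [461.1 107.6 232. ]
0.0275, 0, 0, 0, 0, 0, 0.02
0.0275, 0.0001, 0, 0, 0, 0, 0.02
```

Call:
step_arm(commands=[-0.0387, -0.0042, -0.0254, -6.2, 0.1, 0.1, 0.02, -0.0387, -0.0014, -0.0258, -6.1, 0, 0.1, 0.02, -0.0387, 0.0015, -0.0258, -6.2, 0.1, 0.1, 0.02])

```text
clock: 17.0
eef_pos: [399.0, 198.8, 286.7]
eef_rot: [1.895, 1.563, -2.638]
wrist_force: [0.4, 0.2, -1.6]
finger_gap: 27.5
```

Call:
step_arm(commands=[0.0021, -0.0033, -0.0201, -7.7, 2.3, -5.7, 0.02, 0.0031, -0.0004, -0.0203, -7.8, 2.3, -5.6, 0.02, 0.0037, 0.0028, -0.0199, -7.7, 2.3, -5.7, 0.02, 0.0041, 0.0057, -0.0192, -7.8, 2.3, -5.6, 0.02, 0.0042, 0.0087, -0.0181, -7.7, 2.3, -5.7, 0.02])

```text
clock: 17.62
eef_pos: [433.1, 103.2, 275.4]
eef_rot: [-2.312, 1.051, 0.132]
wrist_force: [0.3, -0.7, -0.6]
finger_gap: 27.7
```

Call:
step_arm(commands=[0.0275, 0, 0, 0, 0, 0, 0.02, 0.0275, 0.0001, 0, 0, 0, 0, 0.02, 0, 0, 0, 0, 0, 0, 0.02, 0, 0, 0, 0, 0, 0, 0.02])

```text
clock: 18.12
eef_pos: [460.0, 107.1, 228.9]
eef_rot: [-2.307, 1.054, 0.131]
wrist_force: [0.5, -0.7, -0.3]
finger_gap: 28.0
```

```bash
sed -i 's/\[529.9,116.9,.134\]/[530.0,116.9,.134]/' st.py; python3 st.py
python3 - <<'E'
from h import *
for n in('top','scene'): cv2.imwrite(f'pics/{n}_n.png',manip.camera(n)[:,:,::-1])
t=cv2.resize(cv2.imread('pics/top_n.png')[215:275,255:315],None,fx=6.5,fy=6.5,interpolation=3)
c=cv2.resize(cv2.imread('pics/scene_n.png')[180:240,275:335],None,fx=6.5,fy=6.5,interpolation=3); cv2.imwrite('pics/c8.png',np.hstack([t,c]))
E
python3 st.py
```

```text
18.12 tcp ch [-2.6 -0.4 72.9] F ch [ 0.2 -0.7 -0.5] M ch [ 0.05  0.15 -0.01] jaw 132.1 axis err [0.007 0.001] gap 28.0 j [ 0.16 -0.18  2.06 -0.02  0.75 -2.27]
18.23 tcp ch [-2.2 -0.3 73.3] F ch [-1.  0. -1.] M ch [ 0.11  0.14 -0.04] jaw 132.1 axis err [0.005 0.001] gap 27.6 j [ 0.16 -0.18  2.06 -0.02  0.75 -2.27]
```

View pics/c8.png

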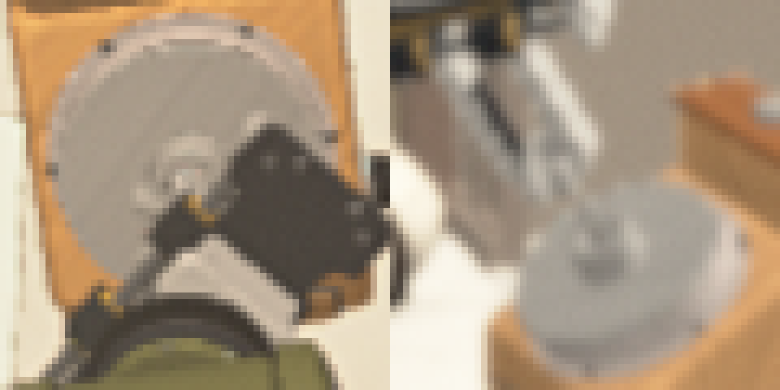

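```bash
cat > to.py <<'E'
import sys
from plan import *
from mill import *
def T(deg):
    a=np.radians(deg); return Rt(-A[:,2],A@[np.cos(a),np.sin(a),0])
o,A=chamber([530.0,116.9,.134])
x,y,z,deg=map(float,sys.argv[1:5])
path([(o+A@[x,y,z],T(deg),dict(vmax=float(sys.argv[5]) if len(sys.argv)>5 else 20))],0.02)
E
python3 to.py 0 0 62 132
```

```text
-- [467.6 108.5 220.7]
0.0113, -0.0019, -0.0012, 0.1, 0.1, -0.3, 0.02
```

Call:
step_arm(commands=[0.0113, -0.0019, -0.0012, 0.1, 0.1, -0.3, 0.02, 0.008, 0, 0, 0, 0, 0, 0.02, 0.005, 0, 0, 0, 0, 0, 0.02, 0, 0, 0, 0, 0, 0, 0.02])

```text
clock: 18.73
eef_pos: [474.0, 109.3, 208.0]
eef_rot: [-2.302, 1.05, 0.135]
wrist_force: [-0.4, -1.0, -1.9]
finger_gap: 27.4
```

```bash
python3 st.py; python3 st.py
```

```text
18.73 tcp ch [-0.7 -0.1 47.8] F ch [-1.4 -0.9 -1.4] M ch [ 0.07  0.21 -0.06] jaw 132.0 axis err [ 0.002 -0.001] gap 27.4 j [ 0.16 -0.12  2.06 -0.02  0.68 -2.27]
18.73 tcp ch [-0.7 -0.1 47.8] F ch [-1.4 -0.9 -1.4] M ch [ 0.07  0.21 -0.06] jaw 132.0 axis err [ 0.002 -0.001] gap 27.4 j [ 0.16 -0.12  2.06 -0.02  0.68 -2.27]
```

Call:
step_arm(commands=[0.003, 0, 0, 0, 0, 0, 0.02, 0.003, 0, 0, 0, 0, 0, 0.02, 0, 0, 0, 0, 0, 0, 0.02])

```text
clock: 19.1
eef_pos: [477.0, 109.7, 203.1]
eef_rot: [-2.302, 1.049, 0.135]
wrist_force: [-0.1, -0.1, -1.3]
finger_gap: 27.7
```

Call:
step_arm(commands=[0.003, 0, 0, 0, 0, 0, 0.02, 0.002, 0, 0, 0, 0, 0, 0.02, 0, 0, 0, 0, 0, 0, 0.02])

```text
clock: 19.48
eef_pos: [479.6, 110.1, 198.9]
eef_rot: [-2.302, 1.048, 0.136]
wrist_force: [1.1, 1.4, -1.1]
finger_gap: 28.0
```

```bash
python3 st.py
```

```text
19.48 tcp ch [-0.4 -0.  37.1] F ch [ 0.5  1.2 -1.6] M ch [ 0.32 -0.02  0.01] jaw 131.9 axis err [ 0.001 -0.001] gap 28.0 j [ 0.16 -0.1   2.06 -0.02  0.65 -2.27]
```

Call:
step_arm(commands=[0.0015, 0, 0, 0, 0, 0, 0.02, 0.001, 0, 0, 0, 0, 0, 0.02, 0, 0, 0, 0, 0, 0, 0.02])

```text
clock: 19.85
eef_pos: [480.8, 110.2, 196.8]
eef_rot: [-2.302, 1.048, 0.135]
wrist_force: [2.1, 1.5, -0.1]
finger_gap: 27.5
```

Call:
step_arm(commands=[0.001, 0, 0, 0, 0, 0, 0.02, 0.001, 0, 0, 0, 0, 0, 0.02, 0, 0, 0, 0, 0, 0, 0.02])

```text
clock: 20.23
eef_pos: [481.6, 110.3, 195.8]
eef_rot: [-2.302, 1.048, 0.135]
wrist_force: [-11.3, -1.4, 12.8]
finger_gap: 27.8
```

```bash
python3 st.py
```

```text
20.23 tcp ch [-0.1 -0.1 33.4] F ch [-3.5  0.1 16.8] M ch [ 0.2   0.73 -0.03] jaw 132.0 axis err [ 0.001 -0.001] gap 27.8 j [ 0.16 -0.09  2.06 -0.02  0.64 -2.27]
```

Call:
step_arm(commands=[0, 0, 0, 5, 0, 0, 0.02, 0.0002, 0, 0, 5, 0, 0, 0.02, 0.0003, 0, 0, 8, 0, 0, 0.02, 0, 0, 0, 0, 0, 0, 0.02])

```text
clock: 20.72
eef_pos: [482.1, 110.3, 195.4]
eef_rot: [-1.986, 1.048, 0.135]
wrist_force: [-7.4, -1.9, 10.3]
finger_gap: 27.8
```

```bash
python3 st.py
```

```text
20.73 tcp ch [-0.  -0.1 32.8] F ch [-1.4 -0.9 12.7] M ch [-0.13  0.34 -0.08] jaw 113.8 axis err [ 0.    -0.001] gap 27.8 j [ 0.16 -0.09  2.06 -0.02  0.64 -1.95]
```

Call:
step_arm(commands=[0.0004, 0, 0, 10, 0, 0, 0.02, 0.0004, 0, 0, 10, 0, 0, 0.02, 0.0004, 0, 0, 10, 0, 0, 0.02, 0.0004, 0, 0, 10, 0, 0, 0.02, 0, 0, 0, 0, 0, 0, 0.02])

```text
clock: 21.35
eef_pos: [482.9, 110.4, 194.1]
eef_rot: [-1.287, 1.047, 0.135]
wrist_force: [-7.5, -1.3, 9.2]
finger_gap: 27.5
```

```bash
python3 st.py
```

```text
21.35 tcp ch [ 0.1 -0.1 31.2] F ch [-2.  -0.3 11.8] M ch [-0.24  0.38 -0.11] jaw 73.8 axis err [ 0.    -0.001] gap 27.5 j [ 0.16 -0.08  2.06 -0.02  0.64 -1.25]
```

Call:
step_arm(commands=[0.0004, 0, 0, 10, 0, 0, 0.02, 0.0004, 0, 0, 10, 0, 0, 0.02, 0.0004, 0, 0, 10, 0, 0, 0.02, 0, 0, 0, 0, 0, 0, 0.02])

```text
clock: 21.85
eef_pos: [483.7, 110.6, 193.3]
eef_rot: [-0.763, 1.047, 0.135]
wrist_force: [-6.5, -1.9, 10.2]
finger_gap: 27.9
```

```bash
python3 st.py
```

```text
21.85 tcp ch [ 0.4 -0.1 30.1] F ch [-0.7 -1.1 12.2] M ch [-0.19  0.18 -0.04] jaw 43.8 axis err [-0.    -0.001] gap 27.9 j [ 0.16 -0.08  2.06 -0.02  0.64 -0.73]
```

Call:
step_arm(commands=[0.0004, 0, 0, 10, 0, 0, 0.02, 0.0004, 0, 0, 10, 0, 0, 0.02, 0.0004, 0, 0, 10, 0, 0, 0.02, 0.0002, 0, 0, 7, 0, 0, 0.02, 0, 0, 0, 0, 0, 0, 0.02])

```text
clock: 22.48
eef_pos: [484.9, 110.7, 193.8]
eef_rot: [-0.119, 1.044, 0.135]
wrist_force: [-19.4, -3.7, 28.1]
finger_gap: 27.2
```

```bash
python3 st.py
```

```text
22.48 tcp ch [ 1.7 -0.2 30. ] F ch [-3.  -1.  34.2] M ch [-0.35  0.76  0.01] jaw 6.9 axis err [-0.003 -0.   ] gap 27.2 j [ 0.16 -0.08  2.06 -0.02  0.63 -0.09]
```

Call:
step_arm(commands=[0.0002, 0, 0, 5, 0, 0, 0.02, 0.0002, 0, 0, 4, 0, 0, 0.02, 0, 0, 0, 0, 0, 0, 0.02])

```text
clock: 22.85
eef_pos: [485.0, 110.5, 193.7]
eef_rot: [0.036, 1.044, 0.134]
wrist_force: [-24.3, -7.0, 33.4]
finger_gap: 27.4
```

```bash
python3 st.py
```

```text
22.85 tcp ch [ 1.7 -0.3 29.8] F ch [-5.  -3.7 41.4] M ch [-0.67  1.23  0.17] jaw -2.1 axis err [-0.003 -0.   ] gap 27.4 j [ 0.16 -0.08  2.06 -0.02  0.63  0.07]
```

Call:
step_arm(commands=[-0.001, 0, 0, 0, 0, 0, 0.02, -0.0008, 0, 0, 0, 0, 0, 0.02, 0, 0, 0, 0, 0, 0, 0.02])

```text
clock: 23.22
eef_pos: [483.7, 110.5, 193.1]
eef_rot: [0.037, 1.047, 0.135]
wrist_force: [-4.3, -2.0, 9.8]
finger_gap: 27.7
```

```bash
python3 st.py
```

```text
23.23 tcp ch [ 0.3 -0.2 30. ] F ch [ 1.  -1.4 10.8] M ch [-0.17 -0.04  0.02] jaw -2.0 axis err [-0. -0.] gap 27.7 j [ 0.16 -0.08  2.06 -0.02  0.64  0.07]
```

Call:
step_arm(commands=[0, 0, 0, 5, 0, 0, 0.02, 0, 0, 0, 4, 0, 0, 0.02, 0, 0, 0, 0, 0, 0, 0.02])

```text
clock: 23.6
eef_pos: [483.6, 110.5, 193.0]
eef_rot: [0.195, 1.047, 0.135]
wrist_force: [-6.5, -1.6, 10.4]
finger_gap: 27.5
```

```bash
python3 st.py
```

```text
23.6 tcp ch [ 0.1 -0.1 29.9] F ch [-0.6 -0.7 12.4] M ch [-0.05  0.21 -0.06] jaw -11.1 axis err [ 0.    -0.001] gap 27.5 j [ 0.16 -0.08  2.06 -0.02  0.64  0.23]
```

Call:
step_arm(commands=[0, 0, 0, 5, 0, 0, 0.02, 0, 0, 0, 0, 0, 0, 0.02, 0, 0, 0, 0, 0, 0, 0.02])

```text
clock: 23.98
eef_pos: [483.5, 110.6, 193.0]
eef_rot: [0.282, 1.047, 0.135]
wrist_force: [-5.5, -1.3, 10.5]
finger_gap: 27.5
```

```bash
python3 st.py
```

```text
23.98 tcp ch [ 0.1 -0.1 30. ] F ch [ 0.3 -0.6 11.9] M ch [-0.03  0.13 -0.07] jaw -16.1 axis err [ 0.    -0.001] gap 27.5 j [ 0.16 -0.08  2.06 -0.02  0.64  0.31]
```

Call:
step_arm(commands=[0, 0, 0, 4, 0, 0, 0.02, 0, 0, 0, 0, 0, 0, 0.02, 0, 0, 0, 0, 0, 0, 0.02])

```text
clock: 24.35
eef_pos: [483.6, 110.5, 193.0]
eef_rot: [0.351, 1.047, 0.135]
wrist_force: [-5.9, -0.8, 9.8]
finger_gap: 28.0
```

```bash
python3 st.py
```

```text
24.35 tcp ch [ 0.2 -0.1 29.9] F ch [-0.2 -0.  11.4] M ch [-0.09  0.12 -0.09] jaw -20.1 axis err [ 0.    -0.001] gap 28.0 j [ 0.16 -0.08  2.06 -0.02  0.64  0.38]
```

Call:
step_arm(commands=[0, 0, 0, 4, 0, 0, 0.02, 0, 0, 0, 0, 0, 0, 0.02, 0, 0, 0, 0, 0, 0, 0.02])

```text
clock: 24.72
eef_pos: [483.7, 110.5, 193.0]
eef_rot: [0.421, 1.047, 0.135]
wrist_force: [-4.1, -1.4, 9.9]
finger_gap: 27.5
```

```bash
python3 st.py
```

```text
24.73 tcp ch [ 0.2 -0.1 29.9] F ch [ 1.2 -0.8 10.7] M ch [-0.13  0.06 -0.1 ] jaw -24.1 axis err [-0.    -0.001] gap 27.5 j [ 0.16 -0.08  2.06 -0.02  0.64  0.45]
```

Call:
step_arm(commands=[0, 0, 0, 4, 0, 0, 0.02, 0, 0, 0, 0, 0, 0, 0.02, 0, 0, 0, 0, 0, 0, 0.02])

```text
clock: 25.1
eef_pos: [483.7, 110.5, 193.1]
eef_rot: [0.491, 1.047, 0.135]
wrist_force: [-4.3, -0.5, 10.0]
finger_gap: 28.1
```

```bash
python3 st.py
```

```text
25.1 tcp ch [ 0.3 -0.1 29.9] F ch [ 1.2  0.1 10.8] M ch [-0.12  0.01 -0.05] jaw -28.1 axis err [-0.    -0.001] gap 28.1 j [ 0.16 -0.08  2.06 -0.02  0.64  0.52]
```

Call:
step_arm(commands=[0, 0, 0, 4, 0, 0, 0.02, 0, 0, 0, 0, 0, 0, 0.02, 0, 0, 0, 0, 0, 0, 0.02])

```text
clock: 25.48
eef_pos: [483.7, 110.5, 193.1]
eef_rot: [0.56, 1.047, 0.135]
wrist_force: [-3.9, -1.5, 8.8]
finger_gap: 27.2
```

```bash
python3 st.py
```

```text
25.48 tcp ch [ 0.3 -0.1 29.9] F ch [ 0.9 -1.   9.7] M ch [-0.16 -0.03 -0.03] jaw -32.1 axis err [-0.    -0.001] gap 27.2 j [ 0.16 -0.08  2.06 -0.02  0.64  0.59]
```

Call:
step_arm(commands=[0, 0, 0, 4, 0, 0, 0.02, 0, 0, 0, 0, 0, 0, 0.02, 0, 0, 0, 0, 0, 0, 0.02])

```text
clock: 25.85
eef_pos: [483.8, 110.5, 193.1]
eef_rot: [0.63, 1.047, 0.135]
wrist_force: [-3.1, -1.8, 9.6]
finger_gap: 27.6
```

```bash
python3 st.py
```

```text
25.85 tcp ch [ 0.3 -0.2 29.9] F ch [ 1.9 -1.3 10. ] M ch [-0.13 -0.08 -0.05] jaw -36.1 axis err [-0.    -0.001] gap 27.6 j [ 0.16 -0.08  2.06 -0.02  0.64  0.66]
```

Call:
step_arm(commands=[0, 0, 0, 4, 0, 0, 0.02, 0, 0, 0, 0, 0, 0, 0.02, 0, 0, 0, 0, 0, 0, 0.02])

```text
clock: 26.22
eef_pos: [483.8, 110.5, 193.1]
eef_rot: [0.7, 1.047, 0.135]
wrist_force: [-2.6, -1.7, 8.6]
finger_gap: 27.5
```

```bash
python3 st.py
```

```text
26.23 tcp ch [ 0.4 -0.2 29.9] F ch [ 1.9 -1.3  8.8] M ch [-0.2  -0.15  0.06] jaw -40.0 axis err [-0. -0.] gap 27.5 j [ 0.16 -0.08  2.06 -0.02  0.64  0.73]
```

Call:
step_arm(commands=[0, 0, 0, 4, 0, 0, 0.02, 0, 0, 0, 0, 0, 0, 0.02, 0, 0, 0, 0, 0, 0, 0.02])

```text
clock: 26.6
eef_pos: [484.0, 110.4, 193.2]
eef_rot: [0.769, 1.046, 0.135]
wrist_force: [-1.3, -1.6, 8.1]
finger_gap: 27.6
```

```bash
python3 st.py;  python3 - <<'E'
from h import *
from mill import *
im=manip.camera('scene'); p=[530,116.9,.134]
print(proj(pts(p,[[0,0,26],[0,0,30],[0,0,50]]),'scene'))
c=cv2.resize(im[185:245,275:335,::-1],None,fx=9,fy=9,interpolation=3); cv2.imwrite('pics/c9.png',c)
E
```

```text
26.6 tcp ch [ 0.6 -0.3 29.9] F ch [ 2.8 -1.4  7.7] M ch [-0.37 -0.34  0.04] jaw -44.0 axis err [-0.001 -0.   ] gap 27.6 j [ 0.16 -0.08  2.06 -0.02  0.63  0.8 ]
[[307.72539596 214.87983794]
 [307.21839968 214.0757429 ]
 [304.66305548 210.02297586]]
```

View pics/c9.png

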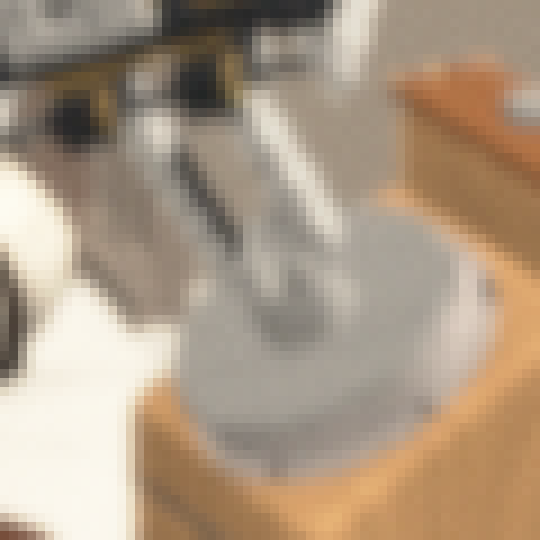

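Call:
step_arm(commands=[-0.0003, 0, 0, 4, 0, 0, 0.02, 0, 0, 0, 0, 0, 0, 0.02, 0, 0, 0, 0, 0, 0, 0.02])

```text
clock: 27.02
eef_pos: [484.0, 110.3, 193.3]
eef_rot: [0.839, 1.046, 0.134]
wrist_force: [4.7, -1.6, 2.9]
finger_gap: 27.9
```

```bash
python3 st.py
```

```text
27.02 tcp ch [ 0.6 -0.4 30. ] F ch [ 5.3 -2.2  0.3] M ch [-0.49 -0.94 -0.02] jaw -48.0 axis err [-0.001 -0.   ] gap 27.9 j [ 0.16 -0.08  2.06 -0.02  0.63  0.87]
```

Call:
step_arm(commands=[0, 0, 0, 4, 0, 0, 0.02, 0, 0, 0, 0, 0, 0, 0.02, 0, 0, 0, 0, 0, 0, 0.02])

```text
clock: 27.4
eef_pos: [484.1, 110.3, 193.3]
eef_rot: [0.909, 1.046, 0.134]
wrist_force: [6.8, -3.4, 2.8]
finger_gap: 27.9
```

```bash
python3 st.py
```

```text
27.4 tcp ch [ 0.7 -0.4 29.9] F ch [ 6.8 -4.2 -0.7] M ch [-0.59 -1.11  0.07] jaw -52.0 axis err [-0.001 -0.   ] gap 27.9 j [ 0.16 -0.08  2.06 -0.02  0.63  0.94]
```

Call:
step_arm(commands=[0, 0.0002, 0.0005, 0, 0, 0, 0.02, 0, 0, 0, 0, 0, 0, 0.02])

```text
clock: 27.65
eef_pos: [484.2, 110.3, 193.3]
eef_rot: [0.909, 1.047, 0.135]
wrist_force: [4.5, -0.2, 4.4]
finger_gap: 27.6
```

```bash
python3 st.py
```

```text
27.65 tcp ch [ 0.7 -0.5 29.9] F ch [ 6.1 -0.8  1.6] M ch [-0.35 -0.95  0.02] jaw -52.0 axis err [-0.    -0.001] gap 27.6 j [ 0.16 -0.08  2.06 -0.02  0.64  0.94]
```

Call:
step_arm(commands=[0, 0, 0, 4, 0, 0, 0.02, 0, 0, 0, 0, 0, 0, 0.02])

```text
clock: 27.9
eef_pos: [484.2, 110.2, 193.3]
eef_rot: [0.979, 1.047, 0.135]
wrist_force: [5.7, -1.6, 4.2]
finger_gap: 27.7
```

```bash
python3 st.py
```

```text
27.9 tcp ch [ 0.8 -0.5 30. ] F ch [ 6.8 -2.4  0.9] M ch [-0.53 -1.16  0.02] jaw -56.1 axis err [-0.001 -0.   ] gap 27.7 j [ 0.16 -0.08  2.06 -0.02  0.64  1.01]
```

Call:
step_arm(commands=[0, 0, 0, 4, 0, 0, 0.02, 0, 0, 0, 0, 0, 0, 0.02])

```text
clock: 28.15
eef_pos: [484.3, 110.1, 193.4]
eef_rot: [1.049, 1.047, 0.134]
wrist_force: [6.7, -3.5, 3.6]
finger_gap: 27.8
```

```bash
python3 st.py
```

```text
28.15 tcp ch [ 0.9 -0.7 29.9] F ch [ 7.1 -4.4  0. ] M ch [-0.82 -1.21  0.07] jaw -60.1 axis err [-0.001 -0.   ] gap 27.8 j [ 0.16 -0.08  2.06 -0.02  0.64  1.08]
```

```bash
sed -i "s/^print(/print('e6',np.round(s['effort'][5],3),'Mtool',np.round(Q.T@np.array(s['moment']),2),end=' ');print(/" st.py; python3 st.py
```

```text
e6 0.638 Mtool [-0.07 -1.32  0.64] 28.15 tcp ch [ 0.9 -0.7 29.9] F ch [ 7.1 -4.4  0. ] M ch [-0.82 -1.21  0.07] jaw -60.1 axis err [-0.001 -0.   ] gap 27.8 j [ 0.16 -0.08  2.06 -0.02  0.64  1.08]
```

Call:
step_arm(commands=[0, 0.0002, 0.0006, 0, 0, 0, 0.02, 0, 0, 0, 4, 0, 0, 0.02, 0, 0, 0, 0, 0, 0, 0.02])

```text
clock: 28.52
eef_pos: [484.4, 109.8, 193.4]
eef_rot: [1.119, 1.048, 0.135]
wrist_force: [1.8, -1.6, 6.3]
finger_gap: 27.9
```

```bash
python3 st.py
```

```text
e6 0.635 Mtool [-0.09 -0.85  0.43] 28.52 tcp ch [ 0.9 -0.9 29.9] F ch [ 4.5 -1.8  4.6] M ch [-0.58 -0.76  0.09] jaw -64.1 axis err [ 0. -0.] gap 27.9 j [ 0.15 -0.08  2.06 -0.02  0.64  1.15]
```

Call:
step_arm(commands=[0, 0, 0, 4, 0, 0, 0.02, 0, 0, 0, 0, 0, 0, 0.02])

```text
clock: 28.78
eef_pos: [484.3, 109.6, 193.3]
eef_rot: [1.188, 1.048, 0.134]
wrist_force: [1.2, -4.9, 6.0]
finger_gap: 27.7
```

```bash
python3 st.py
```

```text
e6 0.731 Mtool [-0.09 -1.1   0.25] 28.77 tcp ch [ 0.8 -1.1 29.9] F ch [ 3.4 -5.   5. ] M ch [-0.93 -0.64  0.09] jaw -68.1 axis err [0.001 0.   ] gap 27.7 j [ 0.15 -0.08  2.06 -0.02  0.64  1.22]
```

Call:
step_arm(commands=[-0.001, 0, 0, 0, 0, 0, 0.02, 0, 0, 0, 0, 0, 0, 0.02])

```text
clock: 29.02
eef_pos: [484.1, 109.6, 193.4]
eef_rot: [1.188, 1.048, 0.134]
wrist_force: [17.2, -1.7, -8.4]
finger_gap: 27.7
```

```bash
python3 st.py
```

```text
e6 0.096 Mtool [-0.13 -1.5   1.48] 29.02 tcp ch [ 0.7 -1.1 30.1] F ch [ 10.3  -4.  -15.7] M ch [-0.84 -1.93  0.13] jaw -68.0 axis err [ 0.001 -0.   ] gap 27.7 j [ 0.15 -0.08  2.06 -0.02  0.64  1.22]
```

Call:
step_arm(commands=[0.0007, 0, 0, 0, 0, 0, 0.02, 0, 0, 0, 0, 0, 0, 0.05, 0, 0, 0, 0, 0, 0, 0.05, -0.03, 0, 0, 0, 0, 0, 0.05, -0.05, 0, 0, 0, 0, 0, 0.05])

```text
clock: 29.65
eef_pos: [443.2, 104.4, 261.7]
eef_rot: [1.189, 1.053, 0.136]
wrist_force: [0.2, 0.2, 0.8]
finger_gap: 50.1
```

Call:
step_arm(commands=[-0.05, 0, 0, 0, 0, 0, 0.05, -0.03, 0, 0, 0, 0, 0, 0.05, 0, 0, 0, 0, 0, 0, 0.05])

```text
clock: 30.02
eef_pos: [404.7, 99.3, 333.4]
eef_rot: [1.189, 1.045, 0.136]
wrist_force: [1.6, 0.8, -1.1]
finger_gap: 49.9
```

```bash
python3 st.py
python3 - <<'E'
from mill import *
p=[530,116.9,.134]; T=[]
for n,f in(('top',4),('scene',4)):
    im=manip.camera(n); cv2.imwrite(f'pics/{n}_z.png',im[:,:,::-1])
    u=proj(pts(p,[0,0,35]),n)[0].astype(int)
    if n=='scene': u[0]+=5
    c=cv2.resize(im[u[1]-22:u[1]+23,u[0]-22:u[0]+22,::-1],None,fx=9,fy=9,interpolation=cv2.INTER_CUBIC); T.append(c); print(n,u)
cv2.imwrite('pics/c10.png',np.hstack(T))
E
```

```text
e6 0.023 Mtool [ 0.04  0.1  -0.18] 30.02 tcp ch [  1.3  -0.7 191.4] F ch [ 0.9  0.6 -1.8] M ch [ 0.02  0.21 -0.04] jaw -68.0 axis err [-0.002 -0.001] gap 49.9 j [ 0.16 -0.41  1.98 -0.01  1.04  1.22]
top [283 244]
scene [311 213]
```

View pics/c10.png

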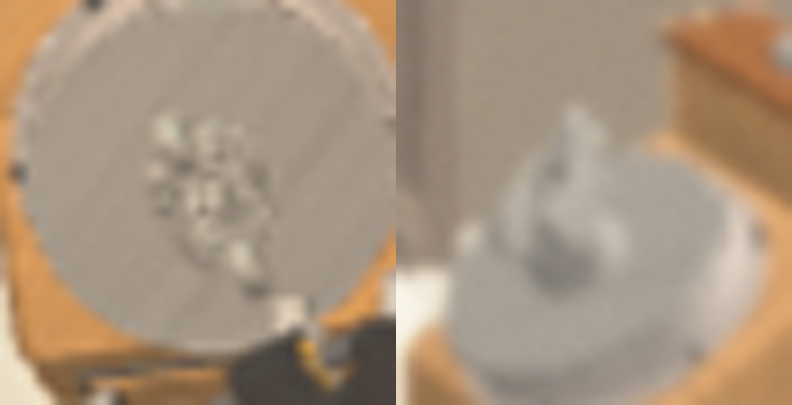

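```bash
python3 to.py 0.4 -0.4 60 -68 50
```

```text
-- [469.  108.3 219.2]
0.043, 0.0003, 0, 0, 0, 0, 0.02
0.043, 0.0002, 0, 0, -0.1, 0.1, 0.02
0.043, 0.0002, -0.0001, 0, 0, 0, 0.02
```

Call:
step_arm(commands=[0.043, 0.0003, 0, 0, 0, 0, 0.05, 0.043, 0.0002, 0, 0, -0.1, 0.1, 0.05, 0.043, 0.0002, 0, 0, 0, 0, 0.05, 0, 0, 0, 0, 0, 0, 0.05])

```text
clock: 30.62
eef_pos: [468.2, 107.9, 216.1]
eef_rot: [1.187, 1.055, 0.133]
wrist_force: [0.2, 0.1, -0.1]
finger_gap: 50.3
```

Call:
step_arm(commands=[0.02, 0, 0, 0, 0, 0, 0.05, 0.009, 0, 0, 0, 0, 0, 0.05, 0, 0, 0, 0, 0, 0, 0.05])

```text
clock: 31.0
eef_pos: [483.4, 110.1, 195.5]
eef_rot: [1.187, 1.047, 0.133]
wrist_force: [0.5, 0.2, -0.6]
finger_gap: 50.1
```

```bash
python3 st.py
```

```text
e6 0.024 Mtool [-0.01  0.08 -0.22] 31.0 tcp ch [ 1.2 -0.6 32.2] F ch [ 0.1  0.1 -0.7] M ch [-0.    0.23  0.01] jaw -68.0 axis err [-0.  0.] gap 50.1 j [ 0.16 -0.08  2.06 -0.02  0.64  1.22]
```

Call:
step_arm(commands=[0, 0, 0, 0, 0, 0, 0.02, 0, 0, 0, 0, 0, 0, 0.02, 0, 0, 0, 0, 0, 0, 0.02], squeeze=35)

```text
clock: 31.38
eef_pos: [483.7, 109.9, 195.9]
eef_rot: [1.186, 1.045, 0.133]
wrist_force: [-1.8, -3.2, 4.1]
finger_gap: 27.5
```

```bash
python3 st.py
```

```text
e6 0.063 Mtool [-0.04 -0.48 -0.36] 31.38 tcp ch [ 1.6 -0.8 32.4] F ch [ 0.1 -2.9  4.7] M ch [-0.58  0.15  0.04] jaw -68.0 axis err [-0.002  0.001] gap 27.5 j [ 0.16 -0.08  2.06 -0.02  0.64  1.22]
```

Call:
step_arm(commands=[0, 0, 0, 4, 0, 0, 0.02, 0, 0, 0, 0, 0, 0, 0.02])

```text
clock: 31.62
eef_pos: [483.7, 109.7, 195.9]
eef_rot: [1.256, 1.046, 0.132]
wrist_force: [-3.4, -5.8, 4.2]
finger_gap: 27.6
```

```bash
python3 st.py
```

```text
e6 0.803 Mtool [-0.22 -0.89 -0.63] 31.62 tcp ch [ 1.6 -1.  32.5] F ch [-1.5 -5.3  5.7] M ch [-1.04  0.33  0.22] jaw -72.1 axis err [-0.002  0.001] gap 27.6 j [ 0.16 -0.09  2.06 -0.02  0.64  1.29]
```

Call:
step_arm(commands=[0, 0, 0, 4, 0, 0, 0.02, 0, 0, 0, 0, 0, 0, 0.02])

```text
clock: 31.88
eef_pos: [483.7, 109.5, 195.9]
eef_rot: [1.325, 1.046, 0.131]
wrist_force: [-3.1, -6.9, 4.7]
finger_gap: 27.7
```

```bash
python3 st.py
```

```text
e6 0.905 Mtool [-0.36 -1.2  -0.71] 31.88 tcp ch [ 1.5 -1.1 32.4] F ch [-1.1 -6.4  6. ] M ch [-1.34  0.4   0.35] jaw -76.1 axis err [-0.001  0.001] gap 27.7 j [ 0.16 -0.09  2.06 -0.02  0.64  1.36]
```

Call:
step_arm(commands=[0, 0, 0, 4, 0, 0, 0.02, 0, 0, 0, 0, 0, 0, 0.02])

```text
clock: 32.12
eef_pos: [483.6, 109.3, 195.8]
eef_rot: [1.394, 1.046, 0.131]
wrist_force: [-4.1, -8.7, 5.1]
finger_gap: 27.6
```

```bash
python3 st.py
```

```text
e6 0.886 Mtool [-0.35 -1.54 -0.93] 32.12 tcp ch [ 1.4 -1.3 32.4] F ch [-2.  -8.1  7. ] M ch [-1.68  0.65  0.34] jaw -80.1 axis err [-0.001  0.002] gap 27.6 j [ 0.16 -0.09  2.06 -0.02  0.64  1.43]
```

Call:
step_arm(commands=[0, 0, 0, 0, 0, 0, 0.05, 0, 0, 0, 0, 0, 0, 0.05, -0.04, 0, 0, 0, 0, 0, 0.05, -0.05, 0, 0, 0, 0, 0, 0.05, -0.05, 0, 0, 0, 0, 0, 0.05])

```text
clock: 32.75
eef_pos: [413.1, 100.7, 317.7]
eef_rot: [1.397, 1.047, 0.134]
wrist_force: [0.2, 0.2, -0.7]
finger_gap: 49.9
```

Call:
step_arm(commands=[-0.02, 0, 0, 0, 0, 0, 0.05, 0, 0, 0, 0, 0, 0, 0.05, 0, 0, 0, 0, 0, 0, 0.05])

```text
clock: 33.12
eef_pos: [404.2, 99.5, 332.6]
eef_rot: [1.397, 1.048, 0.134]
wrist_force: [0.1, -0.5, 0.2]
finger_gap: 50.3
```

```bash
python3 st.py
python3 - <<'E'
from mill import *
p=[530,116.9,.134]
for n in('top','scene'):
    im=manip.camera(n); cv2.imwrite(f'pics/{n}_f.png',im[:,:,::-1]); old=cv2.imread(f'pics/{n}_z.png')[:,:,::-1].astype(float)
    for t in('cover','wing_nut'):
      for r in manip.outline_of(t,n)[:1]:
        m=r['pixels'].astype(np.uint8); c=max(cv2.findContours(m,cv2.RETR_EXTERNAL,cv2.CHAIN_APPROX_NONE)[0],key=len)
        yy,xx=np.nonzero(m); w,V=np.linalg.eigh(np.cov(np.c_[xx,yy].T)); print(n,t,round(r['score'],2),np.round(cv2.fitEllipse(c)[0],1),np.round(cv2.fitEllipse(c)[1],1),'ang img',np.degrees(np.arctan2(V[1,1],V[0,1])).round(1),m.sum())
    for d in(-145,-155,-165,-170,-180):
        a=np.radians(d); q=proj(pts(p,[[34*np.cos(a),34*np.sin(a),45],[-34*np.cos(a),-34*np.sin(a),45]]),n); dd=q[0]-q[1]; print(n,d,np.round(q.mean(0),1),np.degrees(np.arctan2(dd[1],dd[0])).round(0))
im=manip.camera('top')[225:262,262:306].astype(float); g=im.mean(2); 
print('bg',np.median(g))
for r in g[3:34]: print(''.join('#' if v>np.median(g)+12 else ('-' if v<np.median(g)-14 else '.') for v in r))
E
```

```text
e6 0.015 Mtool [ 0.04  0.04 -0.2 ] 33.12 tcp ch [  0.6  -0.5 190.9] F ch [ 0.2 -0.5  0.2] M ch [ 0.    0.2  -0.04] jaw -80.0 axis err [0.001 0.   ] gap 50.3 j [ 0.16 -0.41  1.98 -0.02  1.04  1.43]
top cover 0.83 [284.  240.9] [38.  40.7] ang img 175.9 1120
top -145 [283.8 245.1] 46.0
top -155 [283.8 245.1] 57.0
top -165 [283.8 245.1] 67.0
top -170 [283.8 245.1] 72.0
top -180 [283.8 245.1] 83.0
scene cover 0.9 [309.6 220.9] [19.  36.1] ang img 148.5 517
scene -145 [305.3 211.1] 115.0
scene -155 [305.3 211.1] 123.0
scene -165 [305.3 211.1] 130.0
scene -170 [305.3 211.1] 134.0
scene -180 [305.3 211.1] 140.0
bg 151.0
...##.#..................................#..
...#.#...................................#..
..#.......................................#.
..#.......................................#.
............................................
.##........................................#
.##................##......................#
#.................###.....................--
#.................###.####.................-
..................###..###..................
##.....................###-..
[... 215 characters left out ...]
...#.-...................
...................##.#.--..-...............
.....................-..---.-...............
..................-..#.-....................
....................##....--.-..............
............................................
...................-.-......................
.....................-.###-.................
........................##..................
........................##..................
-..........................-................
-.......................----................
-........................---................
-...........................................
.-............................#####...------
.-.............................####---------
```

```bash
python3 to.py -23.6 -4.2 64 -80 45
```

```text
-- [446.9 101.5 210.6]
0.0425, -0.0083, -0.0002, 0, 0, 0, 0.02
0.0426, -0.0083, -0.0003, 0, 0, 0, 0.02
0.0425, -0.0083, -0.0002, 0, 0, 0, 0.02
```

Call:
step_arm(commands=[0.0425, -0.0083, 0, 0, 0, 0, 0, 0.0426, -0.0083, 0, 0, 0, 0, 0, 0.034, -0.0083, 0, 0, 0, 0, 0, 0, 0, 0, 0, 0, 0, 0, 0, 0, 0, 0, 0, 0, 0])

```text
clock: 34.1
eef_pos: [443.1, 100.3, 219.9]
eef_rot: [1.397, 1.045, 0.134]
wrist_force: [0.0, -0.1, 0.8]
finger_gap: 3.3
```

```bash
python3 st.py
```

```text
e6 0.011 Mtool [-0.03  0.03 -0.19] 34.1 tcp ch [-22.3  -4.8  74. ] F ch [ 0.4 -0.1  0.7] M ch [0.   0.19 0.03] jaw -80.0 axis err [-0.002  0.   ] gap 3.3 j [ 0.15 -0.22  2.12 -0.01  0.72  1.41]
```

Call:
step_arm(commands=[0.006, 0, 0, 0, 0, 0, 0, 0.004, 0, 0, 0, 0, 0, 0, 0, 0, 0, 0, 0, 0, 0])

```text
clock: 34.48
eef_pos: [447.8, 100.9, 209.8]
eef_rot: [1.397, 1.046, 0.134]
wrist_force: [0.2, -0.2, 0.6]
finger_gap: 0.2
```

Call:
step_arm(commands=[0.002, 0, 0, 0, 0, 0, 0, 0, 0, 0, 0, 0, 0, 0])

```text
clock: 34.72
eef_pos: [448.8, 101.0, 208.0]
eef_rot: [1.397, 1.046, 0.133]
wrist_force: [0.5, -0.2, -0.4]
finger_gap: 0.5
```

Call:
step_arm(commands=[0.0015, 0, 0, 0, 0, 0, 0, 0, 0, 0, 0, 0, 0, 0])

```text
clock: 34.98
eef_pos: [449.5, 101.1, 206.7]
eef_rot: [1.397, 1.047, 0.133]
wrist_force: [0.7, 0.2, -0.6]
finger_gap: 0.1
```

Call:
step_arm(commands=[0.001, 0, 0, 0, 0, 0, 0, 0, 0, 0, 0, 0, 0, 0])

```text
clock: 35.22
eef_pos: [450.0, 101.2, 205.9]
eef_rot: [1.397, 1.046, 0.134]
wrist_force: [0.7, 0.6, -0.3]
finger_gap: 0.6
```

```bash
python3 st.py
```

```text
e6 0.014 Mtool [ 0.02  0.02 -0.22] 35.23 tcp ch [-23.3  -4.9  58.3] F ch [ 0.6  0.5 -0.7] M ch [-0.02  0.22 -0.02] jaw -80.1 axis err [-0.001  0.   ] gap 0.6 j [ 0.15 -0.19  2.12 -0.01  0.68  1.41]
```

No contact at 58.3 yet, so the nut is already below 29.3; on downward.

Call:
step_arm(commands=[0.001, 0, 0, 0, 0, 0, 0, 0, 0, 0, 0, 0, 0, 0])

```text
clock: 35.48
eef_pos: [450.5, 101.3, 205.0]
eef_rot: [1.397, 1.047, 0.133]
wrist_force: [0.6, -0.1, 0.6]
finger_gap: 0.6
```

Call:
step_arm(commands=[0.001, 0, 0, 0, 0, 0, 0, 0, 0, 0, 0, 0, 0, 0])

```text
clock: 35.72
eef_pos: [451.0, 101.3, 204.1]
eef_rot: [1.397, 1.046, 0.133]
wrist_force: [-0.5, 0.2, -1.2]
finger_gap: 0.5
```

Call:
step_arm(commands=[0.0005, 0, 0, 0, 0, 0, 0, 0, 0, 0, 0, 0, 0, 0])

```text
clock: 35.98
eef_pos: [451.3, 101.4, 203.7]
eef_rot: [1.397, 1.046, 0.134]
wrist_force: [-0.7, 0.0, 0.6]
finger_gap: 0.3
```

```bash
python3 st.py
```

```text
e6 0.014 Mtool [ 0.01  0.08 -0.23] 35.98 tcp ch [-23.3  -4.9  55.9] F ch [-0.3  0.1  0.9] M ch [ 0.04  0.24 -0.01] jaw -80.1 axis err [-0.001  0.   ] gap 0.3 j [ 0.15 -0.18  2.12 -0.01  0.68  1.41]
```

Call:
step_arm(commands=[0.0005, 0, 0, 0, 0, 0, 0, 0, 0, 0, 0, 0, 0, 0])

```text
clock: 36.22
eef_pos: [451.5, 101.4, 203.3]
eef_rot: [1.397, 1.046, 0.133]
wrist_force: [-0.3, 0.7, 1.0]
finger_gap: 0.3
```

Call:
step_arm(commands=[0.0005, 0, 0, 0, 0, 0, 0, 0, 0, 0, 0, 0, 0, 0])

```text
clock: 36.48
eef_pos: [451.7, 101.4, 203.1]
eef_rot: [1.397, 1.046, 0.133]
wrist_force: [-4.4, -1.3, 3.7]
finger_gap: 0.6
```

Call:
step_arm(commands=[0.0005, 0, 0, 0, 0, 0, 0, 0, 0, 0, 0, 0, 0, 0])

```text
clock: 36.72
eef_pos: [451.9, 101.5, 202.9]
eef_rot: [1.396, 1.046, 0.133]
wrist_force: [-10.7, -1.3, 10.5]
finger_gap: 0.2
```

Call:
step_arm(commands=[0.0005, 0, 0, 0, 0, 0, 0, 0, 0, 0, 0, 0, 0, 0])

```text
clock: 36.98
eef_pos: [452.0, 101.5, 202.7]
eef_rot: [1.396, 1.046, 0.133]
wrist_force: [-17.0, -3.3, 16.0]
finger_gap: 0.5
```

```bash
python3 st.py
```

```text
e6 0.015 Mtool [-0.    0.08 -1.64] 36.98 tcp ch [-23.1  -4.9  54.6] F ch [-7.  -1.  22.5] M ch [-0.2   1.63  0.  ] jaw -80.0 axis err [-0.001  0.   ] gap 0.5 j [ 0.15 -0.18  2.12 -0.01  0.67  1.41]
```

Call:
step_arm(commands=[-0.02, 0, 0, 0, 0, 0, 0, 0, 0, 0, 0, 0, 0, 0.05, 0, 0, 0, 0, 0, 0, 0.05, 0, 0, 0, 0, 0, 0, 0.05])

```text
clock: 37.48
eef_pos: [442.3, 100.1, 218.7]
eef_rot: [1.397, 1.047, 0.133]
wrist_force: [0.1, -0.1, 0.6]
finger_gap: 26.9
```

```bash
python3 st.py; python3 to.py 0.8 -1.3 75 -80 30
```

```text
e6 0.014 Mtool [ 0.01  0.03 -0.19] 37.48 tcp ch [-23.6  -4.9  73.3] F ch [ 0.4 -0.1  0.5] M ch [-0.01  0.19 -0.01] jaw -80.1 axis err [0. 0.] gap 26.9 j [ 0.15 -0.22  2.12 -0.01  0.72  1.41]
-- [462.  106.4 232.4]
-0.0017, 0.0247, 0.0007, -0.1, 0, 0, 0.02
```

Call:
step_arm(commands=[-0.0017, 0.0247, 0.0007, 0, 0, 0, 0.05, 0, 0, 0, 0, 0, 0, 0.05, 0, 0, 0, 0, 0, 0, 0.05])

```text
clock: 37.85
eef_pos: [461.4, 106.3, 232.1]
eef_rot: [1.397, 1.048, 0.133]
wrist_force: [0.4, 1.2, 0.9]
finger_gap: 49.9
```

```bash
python3 st.py; python3 to.py 0.8 -1.3 31 -80 22
```

```text
e6 0.022 Mtool [-0.    0.11 -0.21] 37.85 tcp ch [ 0.2 -1.3 75.1] F ch [0.9 1.2 0.5] M ch [0.07 0.22 0.  ] jaw -80.0 axis err [0.001 0.   ] gap 49.9 j [ 0.16 -0.19  2.06 -0.02  0.75  1.43]
-- [483.8 109.4 194.2]
0.0147, 0.0002, 0, 0, 0, 0, 0.02
0.0147, 0.0002, 0, 0, 0, 0, 0.02
0.0147, 0.0003, 0.0001, 0, 0, 0, 0.02
```

Call:
step_arm(commands=[0.0147, 0.0002, 0, 0, 0, 0, 0.05, 0.0147, 0.0002, 0, 0, 0, 0, 0.05, 0.0147, 0.0002, 0, 0, 0, 0, 0.05, 0, 0, 0, 0, 0, 0, 0.05])

```text
clock: 38.35
eef_pos: [484.2, 109.5, 193.5]
eef_rot: [1.397, 1.049, 0.133]
wrist_force: [-0.0, -0.9, 1.1]
finger_gap: 50.0
```

Call:
step_arm(commands=[0, 0, 0, 0, 0, 0, 0.02, 0, 0, 0, 0, 0, 0, 0.02, 0, 0, 0, 0, 0, 0, 0.02], squeeze=35)

```text
clock: 38.72
eef_pos: [484.4, 109.5, 195.6]
eef_rot: [1.396, 1.046, 0.133]
wrist_force: [-0.8, -0.1, 0.9]
finger_gap: 27.7
```

```bash
python3 st.py
```

```text
e6 0.181 Mtool [-0.15 -0.06 -0.22] 38.73 tcp ch [ 2.1 -1.2 31.9] F ch [-0.2  0.   1.2] M ch [-0.1   0.21  0.15] jaw -80.0 axis err [-0.002  0.   ] gap 27.7 j [ 0.15 -0.08  2.06 -0.02  0.64  1.43]
```

Call:
step_arm(commands=[0, 0, 0, 2, 0, 0, 0.02, 0, 0, 0, 0, 0, 0, 0.02])

```text
clock: 38.98
eef_pos: [484.4, 109.4, 195.5]
eef_rot: [1.432, 1.046, 0.133]
wrist_force: [-4.6, -3.6, 5.0]
finger_gap: 27.6
```

```bash
python3 st.py
```

```text
e6 0.605 Mtool [-0.3  -0.48 -0.62] 38.98 tcp ch [ 1.9 -1.3 31.8] F ch [-1.9 -2.9  6.8] M ch [-0.56  0.55  0.3 ] jaw -82.1 axis err [-0.001  0.001] gap 27.6 j [ 0.15 -0.08  2.06 -0.02  0.64  1.47]
```

Call:
step_arm(commands=[0, 0, 0, 2, 0, 0, 0.02, 0, 0, 0, 0, 0, 0, 0.02])

```text
clock: 39.22
eef_pos: [484.3, 109.3, 195.5]
eef_rot: [1.467, 1.046, 0.132]
wrist_force: [-6.7, -5.4, 6.5]
finger_gap: 27.9
```

```bash
python3 st.py
```

```text
e6 0.684 Mtool [-0.4  -0.63 -0.81] 39.23 tcp ch [ 1.8 -1.4 31.8] F ch [-3.1 -4.5  9.3] M ch [-0.71  0.74  0.4 ] jaw -84.1 axis err [-0.001  0.001] gap 27.9 j [ 0.15 -0.08  2.06 -0.02  0.64  1.5 ]
```

Call:
step_arm(commands=[0, 0, 0, 0, 0, 0, 0.05, 0, 0, 0, 0, 0, 0, 0.05, 0, 0, 0, 0, 0, 0, 0.05, -0.03, 0, 0, 0, 0, 0, 0.05, -0.05, 0, 0, 0, 0, 0, 0.05])

```text
clock: 39.85
eef_pos: [443.8, 104.1, 264.0]
eef_rot: [1.467, 1.05, 0.133]
wrist_force: [0.0, 0.2, 0.4]
finger_gap: 50.2
```

Call:
step_arm(commands=[-0.05, 0, 0, 0, 0, 0, 0.05, -0.03, 0, 0, 0, 0, 0, 0.05, 0, 0, 0, 0, 0, 0, 0.05, 0, 0, 0, 0, 0, 0, 0.05])

```text
clock: 40.35
eef_pos: [405.1, 98.9, 332.4]
eef_rot: [1.467, 1.048, 0.133]
wrist_force: [0.0, -0.4, -0.4]
finger_gap: 49.7
```

```bash
python3 st.py
python3 - <<'E'
from h import *
a=cv2.imread('pics/top_s.png').astype(int); b=manip.camera('top')[:,:,::-1].astype(int); d=abs(a-b).max(2)
for k,(r0,r1,c0,c1) in dict(teapot=(235,285,135,205),pepper=(200,235,445,480),cup=(238,262,450,485),tumbler=(203,236,200,232)).items(): print(k,d[r0:r1,c0:c1].max(),round(d[r0:r1,c0:c1].mean(),2))
for n in('top','scene'):
    manip.camera(n)
    for r in manip.outline_of('cover',n)[:1]:
        m=r['pixels'].astype(np.uint8); c=max(cv2.findContours(m,cv2.RETR_EXTERNAL,cv2.CHAIN_APPROX_NONE)[0],key=len); print(n,cv2.fitEllipse(c))
manip.sign_off(); print(manip.read_state()['clock'])
E
```

```text
e6 0.015 Mtool [-0.03  0.04 -0.25] 40.35 tcp ch [  1.1  -1.2 190.4] F ch [-0.2 -0.4 -0.3] M ch [0.01 0.25 0.03] jaw -84.1 axis err [0.001 0.   ] gap 49.7 j [ 0.16 -0.4   1.98 -0.02  1.04  1.5 ]
teapot 5 0.99
pepper 43 1.76
cup 4 1.11
tumbler 4 1.07
top ((283.92596435546875, 240.8662109375), (38.600460052490234, 40.15840530395508), 93.85860443115234)
scene ((310.4693908691406, 220.7795867919922), (16.897911071777344, 34.09896469116211), 56.293174743652344)
the job is handed in; nothing more can be done
the job is handed in; nothing more can be done
```

I put the cover over the stud onto the chamber's rim, ran the wing nut down until it bore on the hub, tightened it and let go. I handed the job in at about 40 s, with the gripper clear of everything. No verdict was reported.

**Checks that agreed**
- **Cover:** in the top picture its centre lies within about 0.3 pixel (about 1 mm) of where a seated cover should be. Contact on lowering came at the expected height, with up to 32 N along the stud.
- **Nut height:** a fingertip touch on a wing puts its underside about 26.2 mm above the rim.
- **Clamping:** the final turn took about 0.4 Nm. An earlier pull of 15 N along the stud did not lift the nut.
- **Bystanders:** comparing pictures from after the cover was seated with the end, the teapot, cup and tumbler areas are unchanged. Nothing had come near them before that. The pepper mill area shows one localised pixel difference that I did not look into; the arm was not near it in that time.

**Checks that disagreed**
- **Nut angle:** it ended about 174 degrees clockwise of chamber x, where 100 to 125 was expected for a snug nut. I could not explain this.
- **Tightening torque:** 0.4 Nm is above the suggested 0.15 to 0.3 Nm.
- **Clamp force:** it was not measured directly, only inferred from the torque, the pull and the touch.

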